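# Load a bored rook sleeve on the mandrel and hang it on the rest

### The job

Take the mandrel by its wooden handle, thread its rod through the bore of the boxwood sleeve lying in the cradle and push gently until the sleeve is up against the mandrel's shoulder and you feel the sprung stop behind it begin to give: a firm touch, well short of a hard shove. Then lift the sleeve out on the rod and lay the mandrel back in the two forks of its rest, with the sleeve hanging between the forks and still close to the shoulder. Touch the sleeve only with the mandrel, and leave the other things on the bench where they are.

Things in the scene. Friction and masses are not known exactly. Their poses are not given: they have to be found in the camera images.
- mandrel_grip (a point): Centre of the mandrel's wooden handle, a block 44 long (x), 24 wide (y), 28 mm high (z): grip it here, across the 24 mm. x points along the rod from handle to tip, z up. The steel rod's axis runs parallel to x, 4 mm above this point. About 0.1 kg, centre of mass near x = 60 mm. The mandrel starts lying level in the rest.
- mandrel_shoulder (a point): On the rod's axis at the front face of the mandrel's shoulder, 59 mm ahead of mandrel_grip: a round collar 28 mm dia, 6 mm thick, against which the sleeve seats. Behind it (towards the handle) a bare neck 14 mm dia, 31 mm long; in front the rod, 14 mm dia, 85 mm long, then the nose.
- mandrel_tip (a point): End of the mandrel's conical nose, on the rod's axis, 100 mm ahead of mandrel_shoulder, 159 mm ahead of and 4 mm above mandrel_grip. The nose tapers from 14 to 5 mm dia over its last 15 mm.
- sleeve_center (a point): Centre of the bored boxwood sleeve: a plain tube, 44 mm outside dia, 45 mm long, bore 18 mm dia right through, about 0.05 kg. x runs along the bore, away from the side to thread from, towards the sprung stop. It lies loose in the cradle's vee and slides along it easily (under 1 N).
- cradle: Fixed wooden cradle; origin on the bench, x along the vee, z up. The sleeve lies in the vee, bore axis level along x, 60 mm above the bench, its centre starting 9 to 15 mm on the -x side of the origin. The vee runs from x = -28 to 25 mm and is open at its -x end, where the rod comes in. At the +x end stands the sprung stop.
- stop_track (a point): Fixed point of the cradle on the bore axis, where the stop's face is if clamped nearest. The stop is an upright steel plate, with a 22 mm slot open at the top for the rod. Its true place is not measured: 0 to 20 mm beyond this point (+x). It gives about 1 mm per 5 N, up to 14 mm. 4 N held for a moment shows the sleeve is home; over 13 N may split it.
- rest: Fixed steel rest for the mandrel; origin on the bench midway between its two forks (x = -43 and +43 mm), x along the rod from handle side to tip side, z up. With the mandrel lying in the forks the rod's axis is 70 mm above the bench and mandrel_grip is 66 mm above it, at x = -81 mm, give or take 8 mm.
- rest_near_fork (a point): Where the rod's axis lies in the fork that carries the neck (between handle and shoulder). The fork is an open-topped vee, 10 mm thick along x, its sides 60 degrees from level, about 35 mm apart at the top, 18 mm above this point.
- rest_far_fork (a point): Where the rod's axis lies in the other, like fork, 86 mm on, which carries the rod near its tip. The sleeve hangs between the forks.
- queen: Bystander: a turned cherry chess queen, 89 mm high, 38 mm wide, standing; origin under its foot.
- dial_indicator: Bystander: a steel dial indicator lying face up, 56 mm dia, 18 mm high, with a stem 55 mm long; origin under the dial's centre.
- oil_cup: Bystander: a bronze oil cup, 36 mm dia, 55 mm high; origin under its foot.
- finial: Bystander: a small turned boxwood finial, 30 mm dia, 60 mm high, standing; origin under its foot.
There are look-alikes about, which are no part of the job. Leave any orange look-alike of the part that bears mandrel_grip alone.

How it is judged (in metres and radians):
On the way, in this order (a step that is already met when the one before it is completed fails the run):
1. the sleeve is on the rod, home against the shoulder (within 3 mm), and pressed with at least 4 N for 0.2 s (contact force between mandrel and sleeve above 4 N and x of sleeve_center in the frame of mandrel_grip between 0.076 and 0.0845 m and y of sleeve_center in the frame of mandrel_grip between -0.006 and 0.006 m and z of sleeve_center in the frame of mandrel_grip between -0.006 and 0.01 m and angle between the x axis of sleeve_center and the x axis of mandrel_grip, either way round below 0.15 rad and height (world z) of sleeve_center below 0.07 m), for 0.2 s.
2. the sleeve is lifted on the rod, its centre at least 90 mm above the bench (height (world z) of sleeve_center above 0.09 m and x of sleeve_center in the frame of mandrel_grip between 0.076 and 0.092 m and y of sleeve_center in the frame of mandrel_grip between -0.006 and 0.006 m and z of sleeve_center in the frame of mandrel_grip between -0.006 and 0.01 m and angle between the x axis of sleeve_center and the x axis of mandrel_grip, either way round below 0.15 rad), for 0.1 s.
At the end, for the whole second after the job is handed in: The mandrel lies released and still in both forks of the rest (handle centre within 5 mm of its height and sideways place, 11 mm along, 0.06 rad), handle on its starting side, with the sleeve hanging on the rod between the forks no more than 10 mm from the shoulder (x of mandrel_grip in the frame of rest between -0.092 and -0.07 m and y of mandrel_grip in the frame of rest between -0.005 and 0.005 m and z of mandrel_grip in the frame of rest between 0.061 and 0.071 m and angle between the x axis of mandrel_grip and the x axis of rest, either way round below 0.06 rad and x of sleeve_center in the frame of mandrel_grip between 0.076 and 0.092 m and y of sleeve_center in the frame of mandrel_grip between -0.006 and 0.006 m and z of sleeve_center in the frame of mandrel_grip between -0.006 and 0.01 m and angle between the x axis of sleeve_center and the x axis of mandrel_grip, either way round below 0.15 rad and contact force between the fingers and mandrel below 0.1 N and linear speed of each of mandrel, sleeve below 0.02 m/s); the robot touches nothing.
It fails at once if the mandrel presses the sleeve with more than 13 N (contact force between mandrel and sleeve above 13 N).
It fails at once if the fingers or arm touch the sleeve (contact force between any of the fingers, the arm and sleeve above 0.3 N).
It fails at once if the queen, dial indicator, oil cup or finial is moved by more than 15 mm (distance of any of queen, dial_indicator, oil_cup, finial from where it was at the start of the episode above 0.015 m).
It also fails if it takes over 58 s, if anything falls off the work surface, if the arm or the gripper's body presses on something with over 40 N, if the wrist force passes 120 N, or if a joint passes its speed limit or range.

### The arm

A 6-joint arm with a two-finger parallel gripper is mounted at the origin on the work surface. World frame = base frame: x ahead of the robot, y to its left, z up, the work surface at z = 0. Lengths are in m, angles in degrees, forces in N, time in s.
With the tool pointing down it reaches from about 0.325 to 0.85 m from the base axis. Payload 4.4 kg.
Tool frame: the origin (TCP) lies on the centre line of the jaws, within the pads' length; the fingertips stand 11 mm ahead of it and the grasp point (between the pads) lies 8 mm behind it (ctrl.tip_extent is the z of the fingertips in the tool frame, in m); z points along the fingers, y is the direction in which the jaws open and shut (so a half turn about z gives the same grasp; the last joint's range is limited). The gripper opens to 94 mm and grips with 3 to 60 N. Pads are 16 mm wide; open, the fingers measure 119 mm over their backs; the gripper's body (75 mm by 177 mm) begins 78 mm behind the grasp point.
Start: joints at [-73.711, 11.837, 88.321, -0, 79.842, -8.623], TCP at [0.242, -0.522, 0.216] pointing down, gripper open.
Joint ranges: [-156.59, 156.59], [-49.26, 127.26], [12.9, 141.05], [-63.56, 243.56], [4.71, 150.69], [-161.64, 161.64]. Speed limits (degrees/s): [159.86, 159.86, 180, 180, 180, 180].

### API

Orientations are given as [roll, pitch, yaw] about the fixed x, y, z axes, in that order (R = Rz(yaw) Ry(pitch) Rx(roll)).
In Python, from bench import readout, eyes, ticket, ctrl gives the robot as it stands. The module is installed in compiled form; this text tells all that it offers.
- The arm moves only by the tool carry_out, never from a script. Its argument "increments" is one flat list of numbers, 5 for each row, row after row: the opening in per cent of the stroke, from 0 (shut) to 100 (fully open), then the shift along the world's x, y, z in units of 60 mm (1.0 is 60 mm), then the turn about the world's z in units of 6 degrees (1.0 is 6 degrees). A call has 1 to 20 rows; each row shifts and turns the pose as measured when the row begins; what a row does not reach is not made up. A row lasts 1/8 s, in which the tool goes at most 62.5 mm and 10.7 degrees, less where a joint would pass 70% of its speed; a pose out of reach is approached as far as the arm can. A call is refused whole if a number of a shift passes 1 or a number of a turn 1, either way. A call with a gripper value outside its range is refused whole. The fingers move at their own pace and stop on an object; "newtons" is the grip in N (left out, the last holds). Time passes only in rows, so rows that do not move let the fingers close. It gives the time, the measured TCP pose, the force and the opening at its end, in the units of the state.
- readout.state(): the state, without advancing time (a new reading comes with each control period).
- eyes.grab_frame(name): name is "scene" or "top" or "wrist"; returns the picture (480x640x3 uint8, red, green, blue); there is no depth.
- eyes.calibration(name): a dict with "fx", "fy", "cx", "cy" (pixels), "k1" (the pictures are not rectified: a ray, as slopes to the right and down, at radius r is drawn at 1 + k1 r^2 times it, then the intrinsics apply), "R" (3x3) and "t" (3): a world point X has camera coordinates R X + t. Camera axes: x right, y down, z forward; pixel columns grow to the right and rows downward; lengths in m; the calibration is good to about 2 mm. A picture is of the moment at which its call begins: read the wrist's pose just before it. calibration takes no time and is no camera call; for the wrist camera it gives the pose at the moment of the call.
- ticket.close_job(): hands the job in, once; it reports no verdict.
The state is a dict: "time_s": time; "joint_positions": joint angles; "qd": joint speeds; "joint_torque": joint torques, N m; "tcp_pos": TCP position; "orientation": TCP orientation; "force": force on the tool from outside, world axes, zero at the start; "ft_torque": the same for the moment, N m; "opening": finger opening in m.
Only numpy, scipy, OpenCV 4.12 (cv2) and the standard library are available. Lean on these libraries where they do the work, as an engineer would, in place of code of your own. Each camera call takes 0.05 s, during which the arm holds its last target.

## Working session

There is one attempt and no reset: what is moved stays moved. The work goes in short steps, Python scripts to look and compute and a tool call to move; the robot and the scene stay as the last step left them, time stands still between calls to the robot, and variables do not carry over. Pictures are saved under pics/ and viewed, and the job is handed in when it is done.

Besides the shell and the picture viewer there is one more tool, called after "Request:" by a JSON object that holds its "op" and its "data", one argument or row to a line. carry_out: Moves the arm, as the interface text tells. Its arguments: {"type":"object","properties":{"increments":{"type":"array","items":{"type":"number"}},"newtons":{"type":"number"}},"required":["increments"]}

```bash
mkdir -p pics; python3 - <<'E'
from bench import readout, eyes, ctrl
import cv2
print(readout.state()); print(ctrl.tip_extent)
for n in ["scene","top","wrist"]:
    c=eyes.calibration(n); print(n,c)
    cv2.imwrite(f"pics/{n}0.png",eyes.grab_frame(n)[:,:,::-1])
E
```

```text
{'time_s': 0.0, 'joint_positions': array([-7.37100577e+01,  1.18841935e+01,  8.84042788e+01, -1.18220183e-03,
        7.98413269e+01, -8.62510885e+00]), 'qd': array([-0.003774  ,  0.05799178, -0.07737097, -0.01105873,  0.04553649,
       -0.06489256]), 'joint_torque': array([ 8.44408587e-04, -3.70877481e+01, -2.81417495e+01,  6.98932190e-02,
        3.61920975e-02, -1.81335299e-04]), 'tcp_pos': array([ 0.2419749 , -0.52074279,  0.21529565]), 'orientation': array([-1.79871494e+02, -1.83157661e-02,  2.49152405e+01]), 'force': array([-0.04634543,  0.27856433,  0.73517729]), 'ft_torque': array([ 0.02516475, -0.0216411 ,  0.0600195 ]), 'opening': 0.09387299316669878}
0.011
scene {'fx': 433.96022512122545, 'fy': 433.96022512122545, 'cx': 321.55648622617986, 'cy': 243.5723612319763, 'k1': -0.06531333201035495, 'R': array([[ 0.05605471,  0.99842717,  0.00102963],
       [ 0.52769652, -0.02875099, -0.84894627],
       [-0.84758142,  0.04813077, -0.52847817]]), 't': array([ 0.0495681 , -0.1932959 ,  1.49961989])}
top {'fx': 582.5202839079319, 'fy': 582.5202839079319, 'cx': 322.4850687320712, 'cy': 240.75710911039604, 'k1': -0.0377088109127277, 'R': array([[ 0.01305102, -0.99976949,  0.0170483 ],
       [-0.99399741, -0.01482404, -0.1083946 ],
       [ 0.10862234, -0.0155313 , -0.99396175]]), 't': array([-0.10235936,  0.535793  ,  1.69081332])}
wrist {'fx': 330.9231372553173, 'fy': 330.9231372553173, 'cx': 321.3414251711171, 'cy': 245.14840410982984, 'k1': 0.010258088319532923, 'R': array([[ 0.4219019 , -0.90663888, -0.00217484],
       [-0.87298763, -0.40688754,  0.26895192],
       [-0.24472718, -0.11157272, -0.96315115]]), 't': array([-0.57470025, -0.02859693,  0.39239118])}
```

View pics/scene0.png

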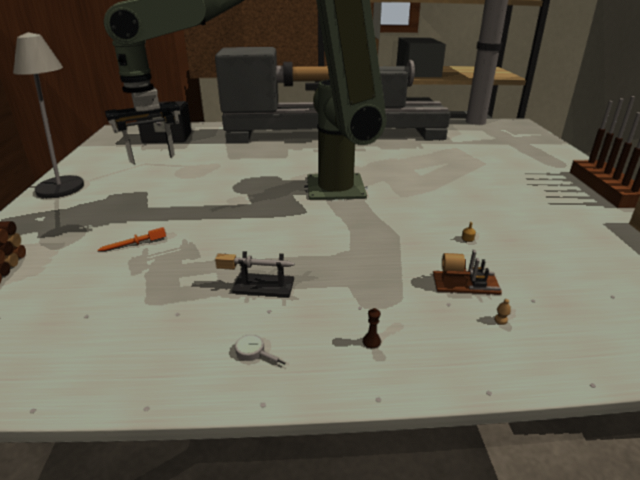

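View pics/top0.png

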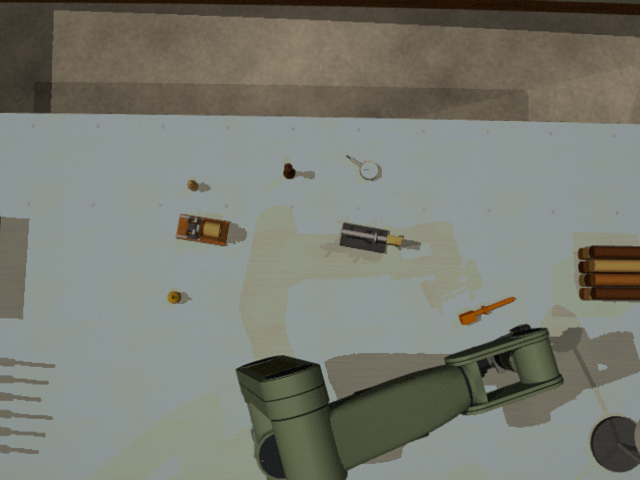

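View pics/wrist0.png

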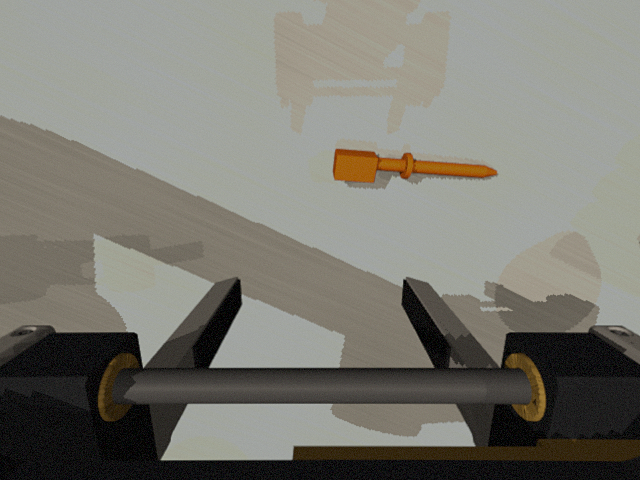

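The real mandrel lies in the rest near top pixel (365,238) with its handle to the right. The cradle is at (203,230) with the sleeve at (213,230). The orange look-alike is at (490,310). Next I'll enlarge crops and write helpers.

```bash
cat > h.py <<'E'
import numpy as np, cv2
from bench import readout, eyes
def K(c): return np.array([[c['fx'],0,c['cx']],[0,c['fy'],c['cy']],[0,0,1]])
def D(c): return np.array([c['k1'],0,0,0,0.])
def ray(c,px):
    u=cv2.undistortPoints(np.array([[px]],float),K(c),D(c)).ravel()
    R=np.array(c['R']);t=np.array(c['t'])
    return -R.T@t, R.T@np.array([u[0],u[1],1])
def atz(c,px,z):
    o,d=ray(c,px); return o+d*(z-o[2])/d[2]
def proj(c,X):
    return cv2.projectPoints(np.atleast_2d(np.array(X,float)),cv2.Rodrigues(np.array(c['R']))[0],np.array(c['t']),K(c),D(c))[0][:,0]
def crop(img,x0,y0,x1,y1,name,s):
    cv2.imwrite('pics/'+name,cv2.resize(img[y0:y1,x0:x1],None,fx=s,fy=s,interpolation=cv2.INTER_CUBIC))
E
python3 - <<'E'
from h import *
t=cv2.imread('pics/top0.png'); s=cv2.imread('pics/scene0.png')
crop(t,330,210,430,270,'t_rest.png',8); crop(t,165,200,245,260,'t_cr.png',10)
crop(s,205,240,305,300,'s_rest.png',8); crop(s,425,240,515,300,'s_cr.png',8)
c=eyes.calibration('top')
for p,z in [((399,240),.08),((203,230),.02),((213,230),.06),((365,238),.02),((289,171),.04),((368,170),.018),((193,185),.06),((174,297),.05)]: print(p,atz(c,p,z).round(3))
E
```

```text
(399, 240) [ 0.537 -0.314  0.08 ]
(203, 230) [0.565 0.26  0.02 ]
(213, 230) [0.561 0.224 0.06 ]
(365, 238) [ 0.548 -0.221  0.02 ]
(289, 171) [0.743 0.008 0.04 ]
(368, 170) [ 0.756 -0.23   0.018]
(193, 185) [0.692 0.287 0.06 ]
(174, 297) [0.365 0.332 0.05 ]
```

View pics/t_rest.png

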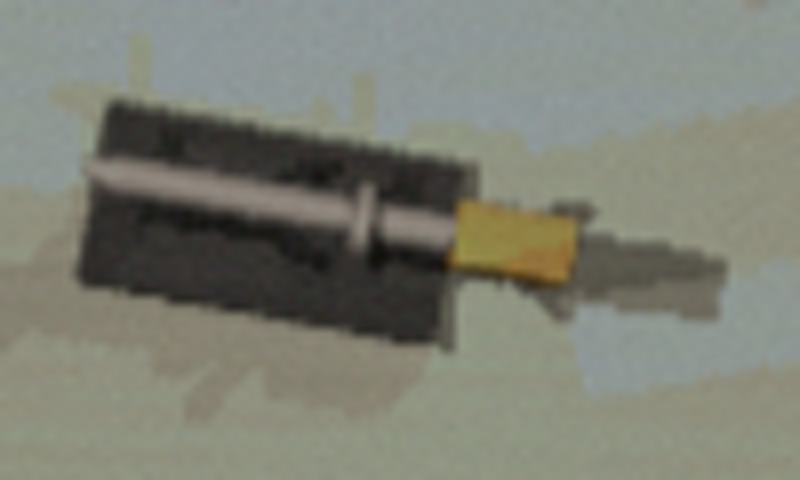

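View pics/t_cr.png

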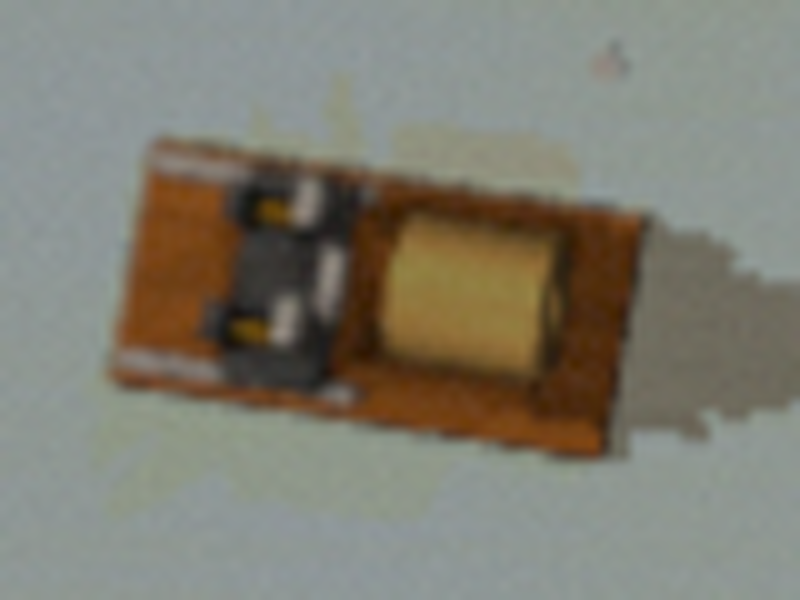

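View pics/s_rest.png

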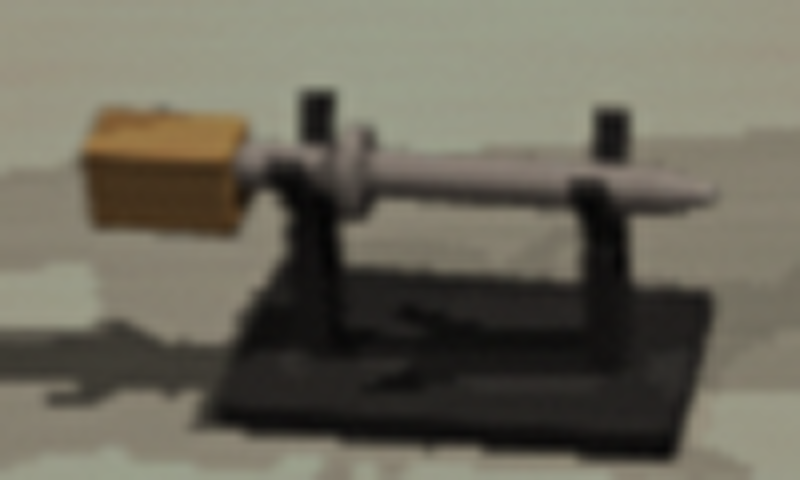

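View pics/s_cr.png

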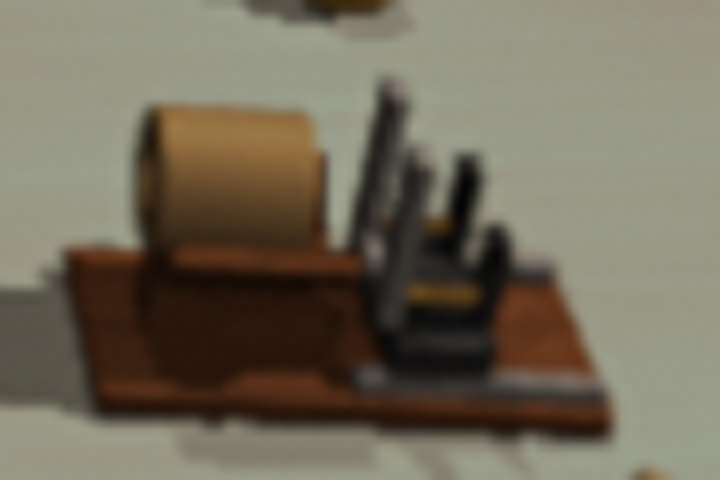

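```bash
python3 - <<'E'
from h import *
c=eyes.calibration('top')
def P(cx,cy,x0,y0,s,z): return atz(c,(x0+(cx+.5)/s-.5,y0+(cy+.5)/s-.5),z)
r=lambda x,y,z:P(x,y,330,210,8,z); k=lambda x,y,z:P(x,y,165,200,10,z)
tip=r(90,170,.07); sh=r(362,215,.07); g0=r(456,238,.08); g1=r(577,246,.08)
print('tip',tip,'sh',sh,'handle front/back',g0,g1)
d=tip-(g0+g1)/2; print(np.degrees(np.arctan2(d[1],d[0])),np.linalg.norm(d[:2]))
# rest base corners, z~0.01
a=[r(*p,.01) for p in [(112,102),(475,162),(450,348),(80,284)]]
print(np.array(a).round(4)); print('rest c',np.mean(a,0),[np.degrees(np.arctan2(*(v[:2][::-1]))) for v in (a[0]-a[1],a[3]-a[2])])
b=[k(*p,.015) for p in [(152,140),(645,215),(603,457),(112,380)]]
print(np.array(b).round(4)); print('cr c',np.mean(b,0),[np.degrees(np.arctan2(*(v[:2][::-1]))) for v in (b[0]-b[1],b[3]-b[2])])
s=[k(*p,.082) for p in [(400,288),(550,300)]]; print('sleeve top ends',s,(s[0]+s[1])/2)
E
```

```text
tip [ 0.56251975 -0.14686294  0.07      ] sh [ 0.54762628 -0.24544237  0.07      ] handle front/back [ 0.53863331 -0.27826853  0.08      ] [ 0.53639219 -0.32191005  0.08      ]
80.73087261067195 0.15525354827675555
[[ 0.596  -0.1577  0.01  ]
 [ 0.5754 -0.2942  0.01  ]
 [ 0.5052 -0.2849  0.01  ]
 [ 0.5272 -0.1464  0.01  ]]
rest c [ 0.55093218 -0.22081172  0.01      ] [np.float64(81.4222818319371), np.float64(80.9816937515196)]
[[0.6143 0.3327 0.015 ]
 [0.5938 0.1847 0.015 ]
 [0.5211 0.1949 0.015 ]
 [0.5419 0.3417 0.015 ]]
cr c [0.5677624  0.26351578 0.015     ] [np.float64(82.14456290393724), np.float64(81.91865773600941)]
sleeve top ends [array([0.56220905, 0.24437251, 0.082     ]), array([0.55938706, 0.20129747, 0.082     ])] [0.56079805 0.22283499 0.082     ]
```

The mandrel heading is about 81° and the cradle about 82°. The handle is near (0.538, -0.300). I'll move above it for a wrist view.

Request:
{"op": "carry_out", "data": {
  "increments": [100, 0.49, 0.36, 0.1, 0.93, 100, 0.49, 0.36, 0.1, 0.93, 100, 0.49, 0.36, 0.1, 0.93, 100, 0.49, 0.36, 0, 0.93, 100, 0.49, 0.36, 0, 0.93, 100, 0.49, 0.36, 0, 0.93, 100, 0.49, 0.36, 0, 0.93, 100, 0.49, 0.36, 0, 0.93, 100, 0.49, 0.36, 0, 0.93, 100, 0.49, 0.36, 0, 0.93, 100, 0, 0, 0, 0, 100, 0, 0, 0, 0]
}}

```text
time_s: 1.65
tcp_pos: [0.5414, -0.2953, 0.2283]
orientation: [-179.4, -0.2, 82.4]
force: [0.4, 0.5, 0.2]
opening: 0.0939
```

```bash
cat > snap.py <<'E'
from h import *
import sys,pickle
n=sys.argv[1]; cams=sys.argv[2:] or ['wrist']
s=readout.state()
for k in ['time_s','tcp_pos','orientation','force','opening']: print(k,np.round(s[k],4))
for m in cams:
    c=eyes.calibration(m); im=eyes.grab_frame(m)[:,:,::-1]
    cv2.imwrite(f'pics/{m}_{n}.png',im); pickle.dump((c,s),open(f'pics/{m}_{n}.pkl','wb'))
E
python3 snap.py a
```

```text
time_s 1.65
tcp_pos [ 0.5414 -0.2953  0.2283]
orientation [-1.793776e+02 -1.583000e-01  8.238250e+01]
force [0.383  0.4996 0.1724]
opening 0.0939
```

View pics/wrist_a.png

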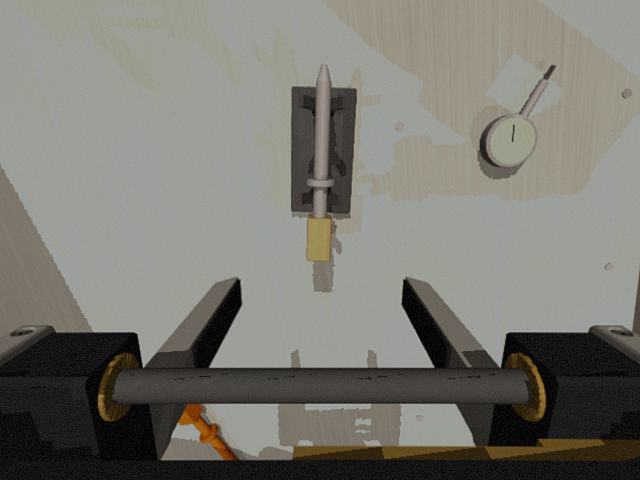

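```bash
python3 - <<'E'
from h import *
im=cv2.imread('pics/wrist_a.png')
crop(im,285,55,365,175,'wa1.png',5); crop(im,285,165,365,275,'wa2.png',5)
E
```

```text
(no output)
```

View pics/wa1.png

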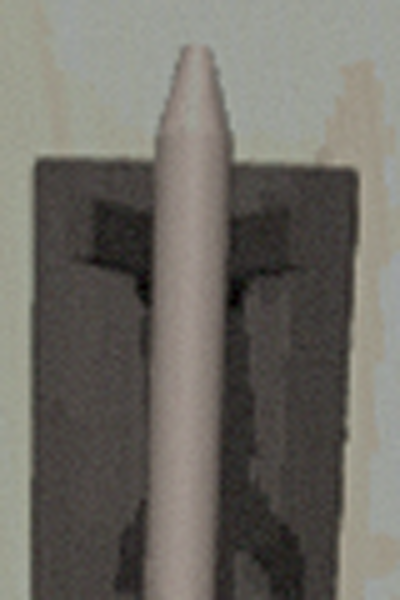

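View pics/wa2.png

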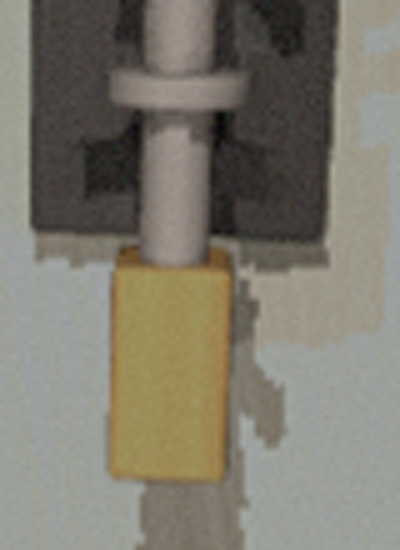

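```bash
python3 - <<'E'
from h import *
import pickle
c,s=pickle.load(open('pics/wrist_a.pkl','rb'))
f=lambda x,y,y0,z: atz(c,(285+(x+.5)/5-.5,y0+(y+.5)/5-.5),z)
tip=f(196,46,55,.07); hf=(f(112,267,165,.08)+f(232,267,165,.08))/2; hb=(f(108,477,165,.08)+f(226,477,165,.08))/2
print(tip,hf,hb,(hf+hb)/2, np.linalg.norm(hf-hb))
n=f(178,240,165,.077);sh=f(179,72,165,.07)
print('sh',sh)
for a,b in [(hb,tip),(hb,hf),(f(176,200,165,.07),f(193,140,55,.07))]:
    d=b-a;print(np.degrees(np.arctan2(d[1],d[0])),np.linalg.norm(d[:2]))
g=(hf+hb)/2; g[2]=.066; print('proj grip in', proj(c,[g]))
# forks tops: near edges left/right
for p in [((85,168,165)),((265,168,165)),((97,230,55)),((290,230,55))]: print(f(*p,.088).round(4))
E
```

```text
[ 0.562587   -0.14282618  0.07      ] [ 0.54019668 -0.27819451  0.08      ] [ 0.53345773 -0.32061656  0.08      ] [ 0.5368272  -0.29940554  0.08      ] 0.0429539746731697
sh [ 0.54625791 -0.24210535  0.07      ]
80.69529817339381 0.1801608604400569
80.97371382063116 0.0429539746731697
80.76179428861869 0.11039006954244929
proj grip in [[318.75689956 235.98317906]]
[ 0.5269 -0.256   0.088 ]
[ 0.5603 -0.2604  0.088 ]
[ 0.5415 -0.173   0.088 ]
[ 0.5745 -0.1775  0.088 ]
```

Request:
{"op": "carry_out", "data": {
  "increments": [100, -0.08, -0.07, -0.6, -0.27, 100, 0, 0, -0.6, 0, 100, 0, 0, -0.6, 0, 100, 0, 0, 0, 0, 100, 0, 0, 0, 0]
}}

```text
time_s: 2.33
tcp_pos: [0.5333, -0.3053, 0.121]
orientation: [-179.6, 0.0, 80.1]
force: [-0.0, -0.6, 0.9]
opening: 0.0941
```

```bash
python3 snap.py b wrist
```

```text
time_s 2.325
tcp_pos [ 0.5333 -0.3053  0.121 ]
orientation [-1.796106e+02  2.890000e-02  8.010870e+01]
force [-0.0137 -0.5683  0.8518]
opening 0.0941
```

View pics/wrist_b.png

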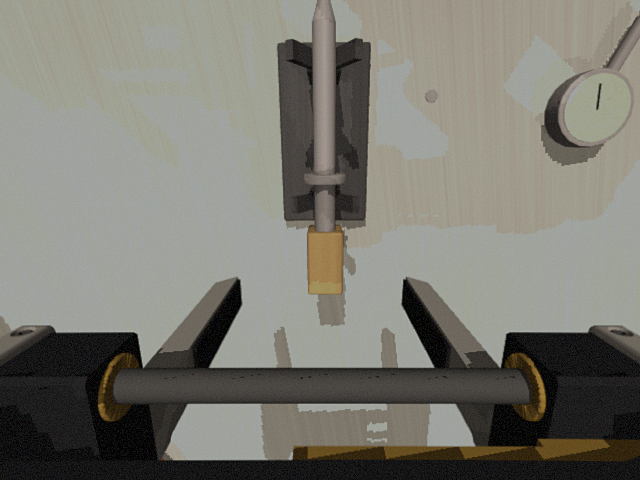

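```bash
python3 - <<'E'
from h import *
import pickle
c,s=pickle.load(open('pics/wrist_b.pkl','rb'))
im=cv2.imread('pics/wrist_b.png'); crop(im,285,220,365,300,'wb1.png',7)
f=lambda x,y,z: atz(c,(x,y),z)
hf=(f(308,233,.08)+f(342.5,233,.08))/2; hb=(f(307.5,292,.08)+f(342,292,.08))/2
print(hf,hb,(hf+hb)/2, np.linalg.norm(hf-hb)); d=hf-hb;print(np.degrees(np.arctan2(d[1],d[0])))
print('rod',[f(322,10,.07),f(325.5,140,.07)])
a,b=f(324.5,30,.077),f(325.5,140,.077);d=a-b;print(np.degrees(np.arctan2(d[1],d[0])))
E
```

```text
[ 0.54069131 -0.27891525  0.08      ] [ 0.53337609 -0.31982764  0.08      ] [ 0.5370337  -0.29937144  0.08      ] 0.041561231766979345
79.86252160694097
rod [array([ 0.5605234 , -0.15154081,  0.07      ]), array([ 0.55063633, -0.22169266,  0.07      ])]
80.90293194095376
```

View pics/wb1.png

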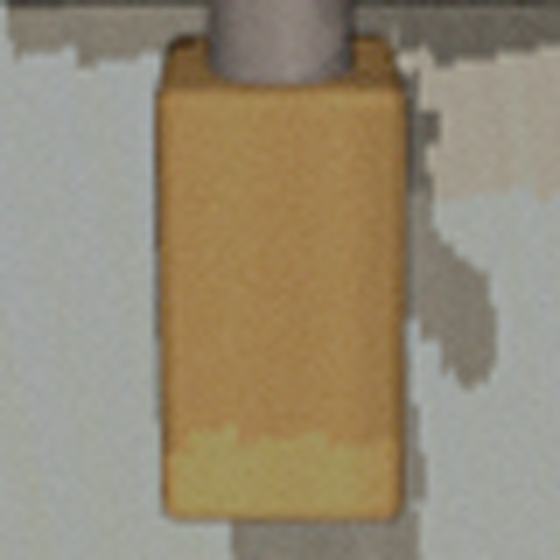

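Request:
{"op": "carry_out", "data": {
  "increments": [100, 0.06, 0.09, -0.3, 0.12, 100, 0, 0, -0.3, 0, 100, 0, 0, -0.3, 0, 100, 0, 0, 0, 0, 100, 0, 0, 0, 0]
}}

```text
time_s: 3.0
tcp_pos: [0.5382, -0.3, 0.0655]
orientation: [-179.8, 0.1, 80.9]
force: [-0.7, 0.2, -0.0]
opening: 0.0937
```

Request:
{"op": "carry_out", "data": {
  "increments": [100, -0.01, 0.01, -0.12, 0, 100, 0, 0, 0, 0, 50, 0, 0, 0, 0, 30, 0, 0, 0, 0, 26, 0, 0, 0, 0, 0, 0, 0, 0, 0, 0, 0, 0, 0, 0, 0, 0, 0, 0, 0, 0, 0, 0, 0, 0],
  "newtons": 50
}}

```text
time_s: 4.12
tcp_pos: [0.5383, -0.3002, 0.0596]
orientation: [-179.9, 0.2, 80.9]
force: [-6.9, 1.3, 2.5]
opening: 0.0273
```

```bash
python3 snap.py c wrist
```

```text
time_s 4.125
tcp_pos [ 0.5383 -0.3002  0.0596]
orientation [-179.8991    0.2221   80.9098]
force [-6.9334  1.2667  2.5116]
opening 0.0273
```

View pics/wrist_c.png

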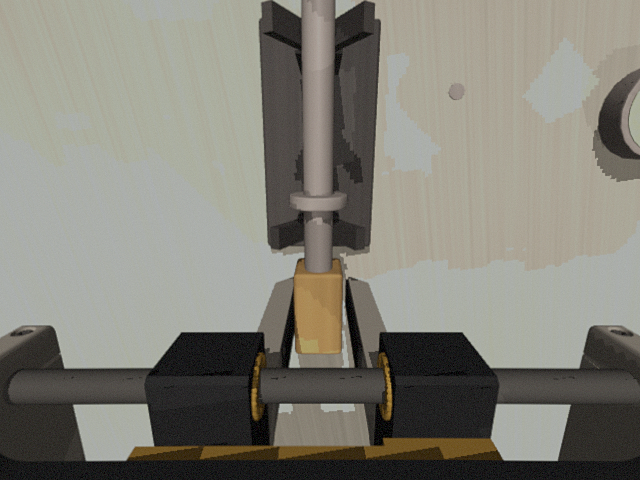

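Request:
{"op": "carry_out", "data": {
  "increments": [0, -0.02, 0, 0, 0, 0, 0, 0, 0, 0, 0, 0, 0, 0, 0, 0, 0, 0, 0, 0],
  "newtons": 50
}}

```text
time_s: 4.68
tcp_pos: [0.5364, -0.3, 0.0593]
orientation: [-179.8, 0.2, 80.9]
force: [-0.1, 1.6, 0.2]
opening: 0.0235
```

Gripped: opening 23.5 mm. Now I'll lift and move to a viewing pose beside the cradle.

Request:
{"op": "carry_out", "data": {
  "increments": [0, 0, 0, 0.2, 0, 0, 0, 0, 0.5, 0, 0, 0, 0, 0.7, 0, 0, 0, 0, 0.7, 0, 0, -0.05, 0.4, 0.5, 0.18, 0, -0.1, 0.7, 0, 0, 0, -0.1, 0.8, 0, 0, 0, -0.1, 0.8, 0, 0, 0, -0.1, 0.8, 0, 0, 0, -0.1, 0.8, 0, 0, 0, -0.1, 0.8, 0, 0, 0, -0.1, 0.7, 0, 0, 0, -0.05, 0.4, 0, 0, 0, 0, 0, 0, 0, 0, 0, 0, 0, 0, 0, 0, 0, 0, 0]
}}

```text
time_s: 6.68
tcp_pos: [0.4842, 0.0805, 0.2316]
orientation: [179.6, 0.5, 82.1]
force: [-0.3, -0.3, -1.7]
opening: 0.0242
```

```bash
python3 snap.py d wrist top scene
```

```text
time_s 6.675
tcp_pos [0.4842 0.0805 0.2316]
orientation [179.5543   0.4918  82.0671]
force [-0.2501 -0.3434 -1.6624]
opening 0.0242
```

View pics/wrist_d.png

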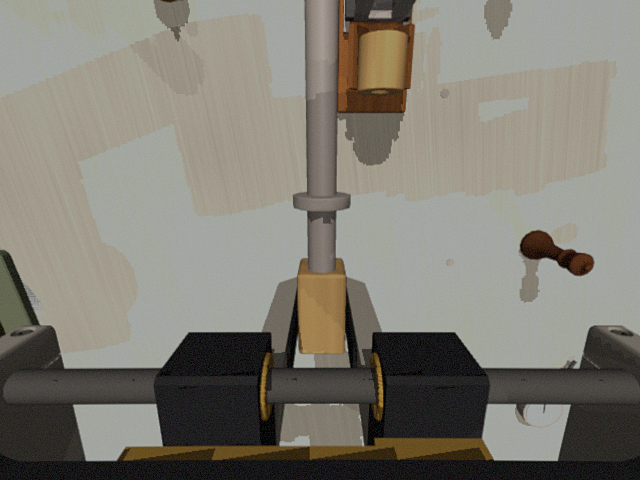

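View pics/scene_d.png

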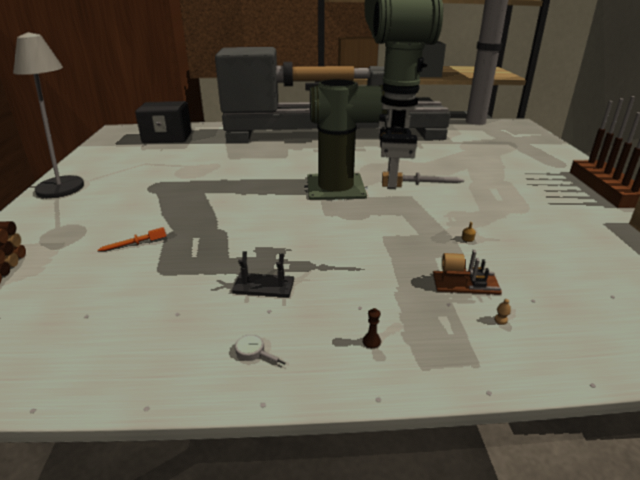

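View pics/top_d.png

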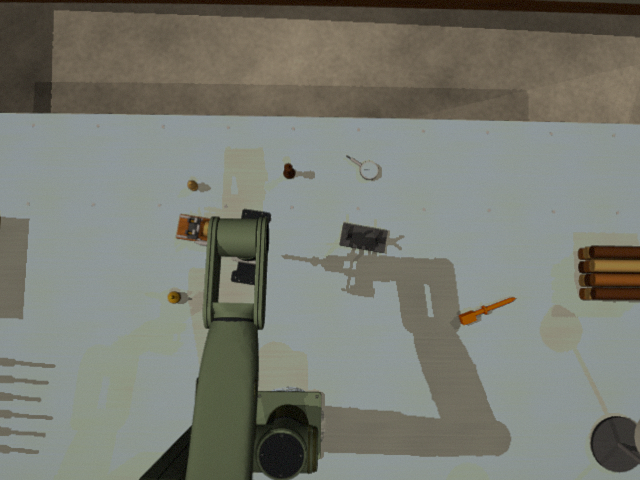

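```bash
python3 - <<'E'
from h import *
im=cv2.imread('pics/wrist_d.png'); crop(im,290,0,420,120,'wd1.png',6)
im=cv2.imread('pics/wrist_d.png'); crop(im,285,170,365,270,'wd2.png',6)
E
```

```text
(no output)
```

View pics/wd1.png

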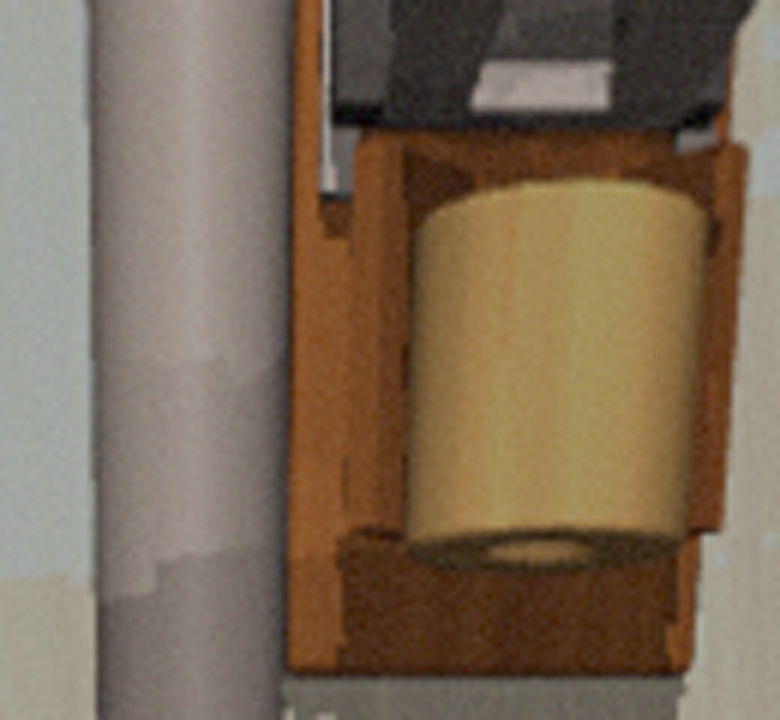

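View pics/wd2.png

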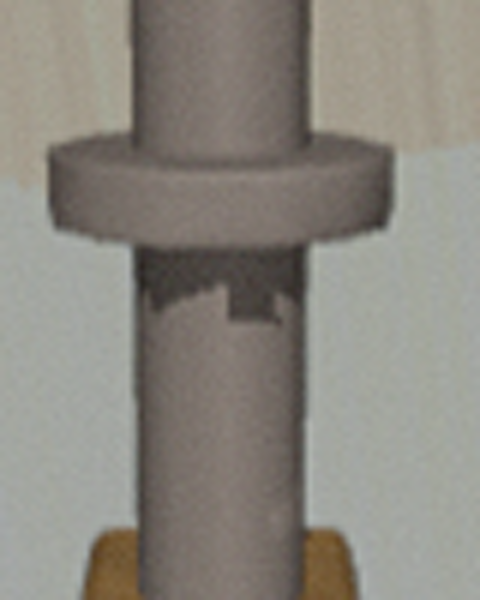

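```bash
cat > fit.py <<'E'
from h import *
from scipy.optimize import least_squares
def hull(c,pts):
    return cv2.convexHull(proj(c,pts).astype(np.float32))[:,0].astype(float)
def xs_at(h,y):
    o=[]
    for i in range(len(h)):
        a,b=h[i],h[(i+1)%len(h)]
        if (a[1]-y)*(b[1]-y)<0: o.append(a[0]+(y-a[1])/(b[1]-a[1])*(b[0]-a[0]))
    return min(o),max(o)
def cyl(p,yaw,pitch,r,x0,x1,n=2):
    # axis through p, heading yaw deg, pitch deg (up +), from x0 to x1
    y,q=np.radians([yaw,pitch]); d=np.array([np.cos(y)*np.cos(q),np.sin(y)*np.cos(q),np.sin(q)])
    s=np.array([-np.sin(y),np.cos(y),0]); u=np.cross(d,s)
    a=np.linspace(0,2*np.pi,120)
    return np.concatenate([p+d*x+r*(np.cos(a)[:,None]*s+np.sin(a)[:,None]*u) for x in (x0,x1)])
E
python3 - <<'E'
from fit import *
import pickle
c,s=pickle.load(open('pics/wrist_d.pkl','rb'))
q=lambda x,y,S=6,x0=290,y0=0:(x0+(x+.5)/S-.5,y0+(y+.5)/S-.5)
L=[q(414,250),q(410,400),q(407,510)];Rr=[q(711,250),q(699,400),q(688,510)]
top=q(565,180)[1];bot=q(547,573)[1]
def res(p,z=.06):
    h=hull(c,cyl(np.array([p[0],p[1],z]),p[2],0,.022,-.0225,.0225)); r=[]
    for l,rr in zip(L,Rr):
        a=xs_at(h,l[1]); b=xs_at(h,rr[1]); r+=[a[0]-l[0],b[1]-rr[0]]
    return r+[h[:,1].min()-top,h[:,1].max()-bot]
f=least_squares(res,[.56,.223,82]);print('sleeve',f.x,f.fun.round(2))
f=least_squares(lambda p:res(p,p[3]),[.56,.223,82,.06]);print('sleeve z free',f.x,f.fun.round(2))
# rod
q2=lambda x,y:q(x,y,6,285,170)
E_=[(q(93,100),q(290,100)),(q(95,350),q(290,350)),(q(98,600),q(287,600)),(q2(133,60),q2(307,60)),(q2(137,400),q2(302,400))]
T=s['tcp_pos'];
def rr(p):
    yw=np.radians(p[2]); d=np.array([np.cos(yw),np.sin(yw),0]); n=np.array([-d[1],d[0],0])
    P=T+n*p[0]+np.array([0,0,p[1]])
    h=hull(c,cyl(P,p[2],p[3],.007,.03,.144)); r=[]
    for a,b in E_:
        xx=xs_at(h,a[1]); r+=[xx[0]-a[0],xx[1]-b[0]]
    return r
f=least_squares(rr,[0,.012,82,0]);print('rod lateral,dz,yaw,pitch',f.x,f.fun.round(2), T)
E
```

```text
Traceback (most recent call last):
  File "fit.py", line 10, in xs_at
    return min(o),max(o)
           ~~~^^^
ValueError: min() iterable argument is empty
```

```bash
cat > d.py <<'E'
from fit import *
import pickle
c,s=pickle.load(open('pics/wrist_d.pkl','rb'))
q=lambda x,y,S=6,x0=290,y0=0:(x0+(x+.5)/S-.5,y0+(y+.5)/S-.5)
L=[q(414,250),q(410,400),q(407,510)];Rr=[q(711,250),q(699,400),q(688,510)]
top=q(565,180)[1];bot=q(547,573)[1]
def LS(fn,x0):
    x0=np.array(x0,float); g=lambda u: fn(x0+u-1)
    f=least_squares(g,np.ones(len(x0)),diff_step=1e-2); return (x0+f.x-1),f.fun.round(2)
def res(p):
    # mm offsets
    h=hull(c,cyl(np.array([.56+p[0]/1e3,.223+p[1]/1e3,.06+(p[3]/1e3 if len(p)>3 else 0)]),82+p[2],0,.022,-.0225,.0225)); r=[]
    for l,rr in zip(L,Rr):
        a=xs_at(h,l[1]); b=xs_at(h,rr[1]); r+=[a[0]-l[0],b[1]-rr[0]]
    return np.array(r+[h[:,1].min()-top,h[:,1].max()-bot])
print('sleeve d from (.56,.223,82)',LS(res,[0,0,0]))
print('sleeve z free',LS(res,[0,0,0,0]))
q2=lambda x,y:q(x,y,6,285,170)
E_=[(q(93,100),q(290,100)),(q(95,350),q(290,350)),(q(98,600),q(287,600)),(q2(133,60),q2(307,60)),(q2(137,400),q2(302,400))]
T=s['tcp_pos']
def rr(p):
    yw=np.radians(82+p[2]); d=np.array([np.cos(yw),np.sin(yw),0]); n=np.array([-d[1],d[0],0])
    P=T+n*p[0]/1e3+np.array([0,0,(12+p[1])/1e3])
    h=hull(c,cyl(P,82+p[2],p[3],.007,.01,.144)); r=[]
    for a,b in E_:
        xx=xs_at(h,a[1]); r+=[xx[0]-a[0],xx[1]-b[0]]
    return np.array(r)
print('rod lateral,dz-12,yaw-82,pitch',LS(rr,[0,0,0,0]), T)
E
python3 d.py
```

```text
sleeve d from (.56,.223,82) (array([ 2.11829269,  1.6469911 , -0.50475551]), array([ 0.08, -0.04, -0.2 ,  0.06, -0.4 ,  0.5 , -0.56,  0.71]))
sleeve z free (array([ 2.94143301,  2.51789951, -0.49588166, -4.01674373]), array([ 0.37, -0.33,  0.08, -0.22, -0.12,  0.23, -0.22,  0.28]))
rod lateral,dz-12,yaw-82,pitch (array([-3.84913654e-01, -6.94974802e+00, -5.09915511e-03,  7.95249825e-01]), array([-0.06,  0.39,  0.06, -0.24,  0.  , -0.36,  0.03,  0.11, -0.03,
        0.1 ])) [0.48415617 0.08054263 0.2315619 ]
```

Request:
{"op": "carry_out", "data": {
  "increments": [0, 0.2, -0.25, 0, -0.05, 0, 0.2, -0.25, 0, 0, 0, 0.2, -0.25, -0.2, 0, 0, 0.2, -0.25, -0.5, 0, 0, 0, 0, -0.6, 0, 0, 0, 0, -0.6, 0, 0, 0, 0, -0.5, 0, 0, 0, 0, 0, 0, 0, 0, 0, 0, 0]
}}

```text
time_s: 7.95
tcp_pos: [0.5384, 0.0081, 0.0793]
orientation: [179.6, 0.6, 81.3]
force: [0.1, -0.3, -1.2]
opening: 0.0236
```

```bash
python3 snap.py e scene top
python3 - <<'E'
from h import *
im=cv2.imread('pics/scene_e.png'); crop(im,360,220,520,310,'se.png',5)
im=cv2.imread('pics/top_e.png'); crop(im,165,195,325,285,'te.png',5)
E
```

```text
time_s 7.95
tcp_pos [0.5384 0.0081 0.0793]
orientation [179.5556   0.5793  81.257 ]
force [ 0.1375 -0.3075 -1.1808]
opening 0.0236
```

View pics/se.png

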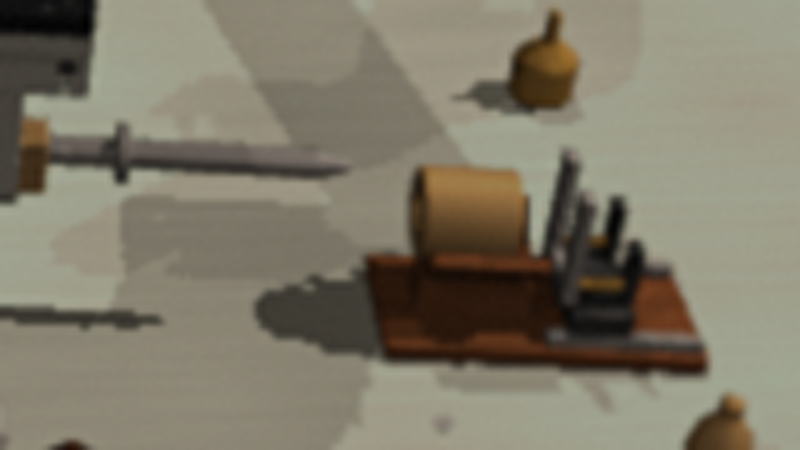

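View pics/te.png

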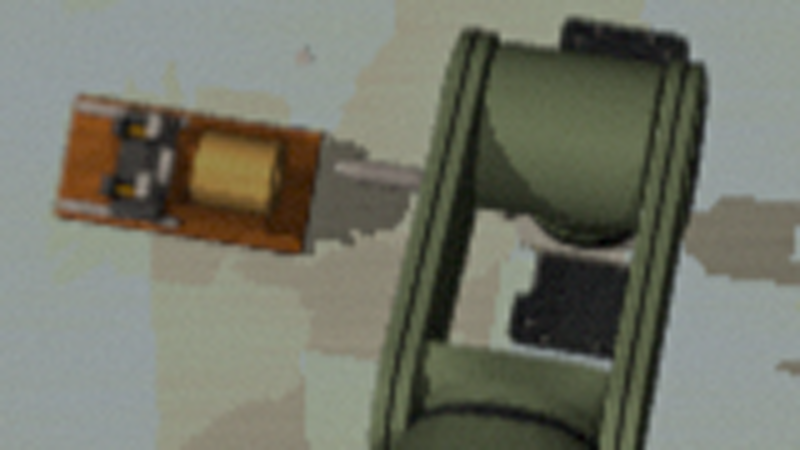

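```bash
python3 - <<'E'
from fit import *
import pickle
c,s=pickle.load(open('pics/scene_e.pkl','rb')); ct,_=pickle.load(open('pics/top_e.pkl','rb'))
q=lambda x,y,x0,y0,S=5:np.array((x0+(x+.5)/S-.5,y0+(y+.5)/S-.5))
tp=q(349,168,360,220); tt=q(333,167,165,195)
# triangulate
o1,d1=ray(c,tp);o2,d2=ray(ct,tt)
A=np.stack([d1,-d2],1);k=np.linalg.lstsq(A,o2-o1,rcond=None)[0]
print('tip tri',o1+d1*k[0],o2+d2*k[1])
T=s['tcp_pos'];
for yw in (81.3,):
  y=np.radians(yw);d=np.array([np.cos(y),np.sin(y),0])
  g=T+d*.0006+np.array([.0004,0,.0107])
  for pit in (-1.5,-1,-.5,0,.5,1):
    P=[g+d*x+np.array([0,0,np.radians(pit)*x]) for x in (.056,.14,.159)]
    print(pit,((proj(c,P)-[360,220]+.5)*5-.5).round(1).tolist(),((proj(ct,P[2:])-[165,195]+.5)*5-.5).round(1).tolist(), P[2])
# sleeve in scene: silhouettes predicted for z=.06
for ctr in ([.562,.2246,.06],):
  h=hull(c,cyl(np.array(ctr),81.7,0,.022,-.0225,.0225)); hh=(h-[360,220]+.5)*5-.5; print('sleeve scene bbox',hh.min(0),hh.max(0))
  h=hull(ct,cyl(np.array(ctr),81.7,0,.022,-.0225,.0225)); hh=(h-[165,195]+.5)*5-.5; print('sleeve top bbox',hh.min(0),hh.max(0))
E
```

```text
tip tri [0.56258232 0.16429896 0.09065322] [0.56319123 0.16678381 0.09108576]
-1.5 [[125.0, 160.4], [309.4, 174.1], [351.2, 177.2]] [[335.8, 168.6]] [0.56294803 0.16589823 0.08584037]
-1 [[125.1, 159.5], [309.8, 171.8], [351.7, 174.6]] [[335.5, 168.3]] [0.56294803 0.16589823 0.08722791]
-0.5 [[125.2, 158.6], [310.1, 169.6], [352.1, 172.1]] [[335.1, 168.0]] [0.56294803 0.16589823 0.08861544]
0 [[125.3, 157.7], [310.4, 167.3], [352.5, 169.5]] [[334.8, 167.7]] [0.56294803 0.16589823 0.09000298]
0.5 [[125.4, 156.8], [310.7, 165.1], [352.9, 167.0]] [[334.5, 167.4]] [0.56294803 0.16589823 0.09139052]
1 [[125.4, 155.9], [311.1, 162.8], [353.3, 164.4]] [[334.1, 167.1]] [0.56294803 0.16589823 0.09277805]
sleeve scene bbox [408.3053894  168.92512512] [527.69152832 268.30630493]
sleeve top bbox [192.81336975 130.97613525] [287.79170227 218.06239319]
```

```bash
python3 - <<'E'
from h import *
im=cv2.imread('pics/scene_e.png'); crop(im,362,240,442,262,'se2.png',10)
E
```

View pics/se2.png

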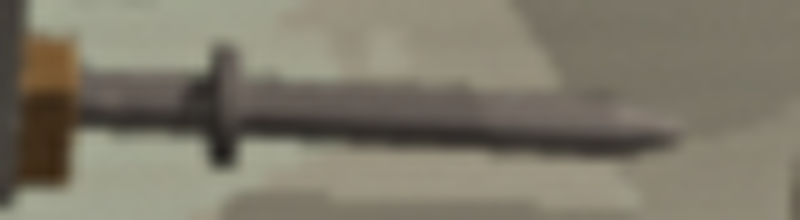

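Request:
{"op": "carry_out", "data": {
  "increments": [0, -0.13, 0, -0.2, 0.06, 0, 0, 0, -0.2, 0, 0, 0, 0, 0, 0, 0, 0, 0, 0, 0]
}}

```text
time_s: 8.55
tcp_pos: [0.5318, 0.0084, 0.0567]
orientation: [179.2, 0.6, 81.7]
force: [0.2, 0.2, -0.9]
opening: 0.0231
```

Request:
{"op": "carry_out", "data": {
  "increments": [0, -0.02, 0, -0.11, 0, 0, 0, 0, 0, 0, 0, 0, 0, 0, 0]
}}

```text
time_s: 8.93
tcp_pos: [0.531, 0.0084, 0.05]
orientation: [179.2, 0.6, 81.7]
force: [-0.5, -0.3, -1.1]
opening: 0.0235
```

```bash
python3 snap.py f scene top
python3 - <<'E'
from h import *
im=cv2.imread('pics/scene_f.png'); crop(im,380,235,500,295,'sf.png',6)
im=cv2.imread('pics/top_f.png'); crop(im,175,205,275,265,'tf.png',8)
E
```

```text
time_s 8.925
tcp_pos [0.531  0.0084 0.05  ]
orientation [179.1811   0.577   81.7098]
force [-0.4578 -0.2671 -1.0789]
opening 0.0235
```

View pics/sf.png

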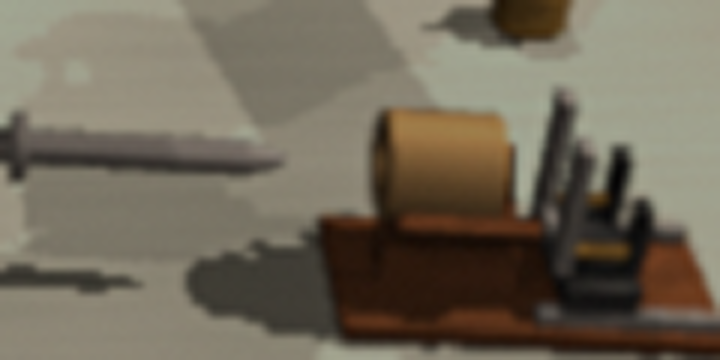

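View pics/tf.png

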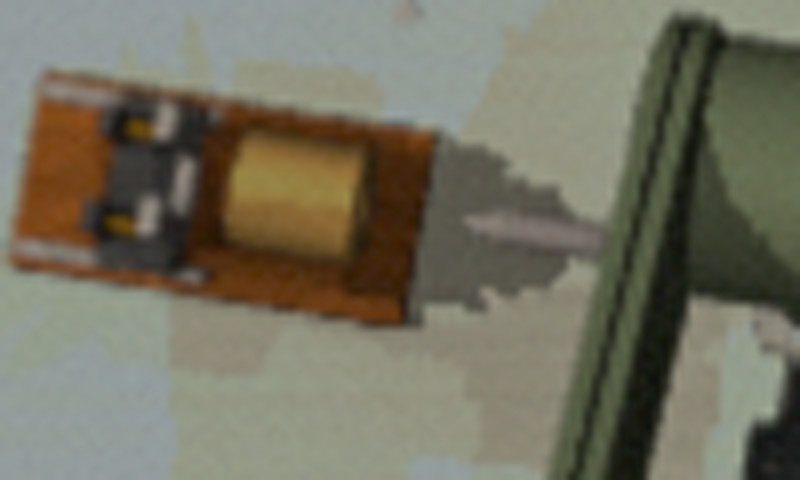

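Request:
{"op": "carry_out", "data": {
  "increments": [0, 0.024, 0.165, 0.01, 0, 0, 0.024, 0.165, 0, 0, 0, 0.024, 0.165, 0, 0, 0, 0.024, 0.165, 0, 0, 0, 0.024, 0.165, 0, 0, 0, 0, 0, 0, 0]
}}

```text
time_s: 9.78
tcp_pos: [0.5389, 0.0624, 0.051]
orientation: [179.1, 0.5, 81.8]
force: [1.1, 1.3, -1.4]
opening: 0.0234
```

```bash
python3 snap.py g scene wrist
python3 - <<'E'
from h import *
im=cv2.imread('pics/scene_g.png'); crop(im,380,235,500,295,'sg.png',6)
E
```

```text
time_s 9.775
tcp_pos [0.5389 0.0624 0.051 ]
orientation [179.1435   0.5477  81.7743]
force [ 1.0992  1.3293 -1.4209]
opening 0.0234
```

View pics/sg.png

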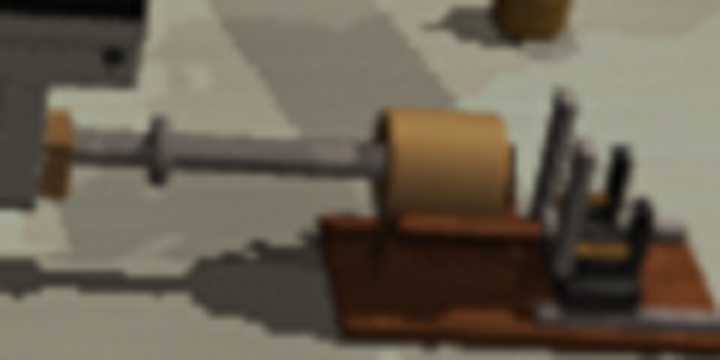

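View pics/wrist_g.png

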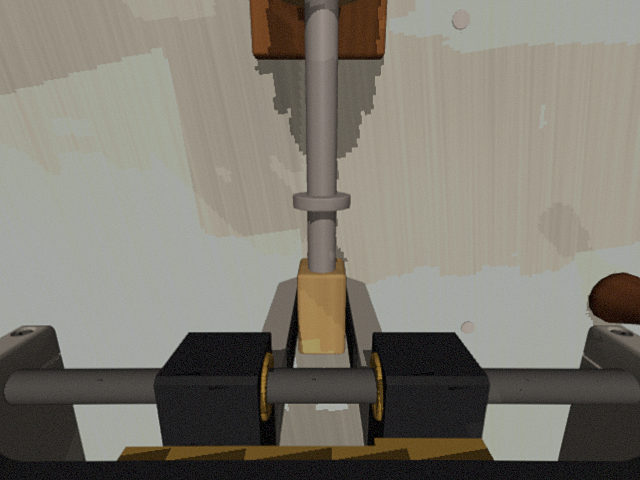

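Request:
{"op": "carry_out", "data": {
  "increments": [0, 0.01, 0.165, 0, 0, 0, 0.02, 0.165, 0, 0, 0, 0.02, 0.165, 0, 0, 0, 0.02, 0.165, 0, 0, 0, 0, 0, 0, 0]
}}

```text
time_s: 10.5
tcp_pos: [0.5433, 0.1037, 0.051]
orientation: [179.2, 0.6, 81.7]
force: [0.8, -0.7, -1.8]
opening: 0.0235
```

```bash
python3 snap.py i scene wrist
python3 - <<'E'
from h import *
im=cv2.imread('pics/scene_i.png'); crop(im,380,235,500,295,'si.png',6)
E
```

```text
time_s 10.5
tcp_pos [0.5433 0.1037 0.051 ]
orientation [179.1515   0.5519  81.6801]
force [ 0.7615 -0.7494 -1.7929]
opening 0.0235
```

View pics/si.png

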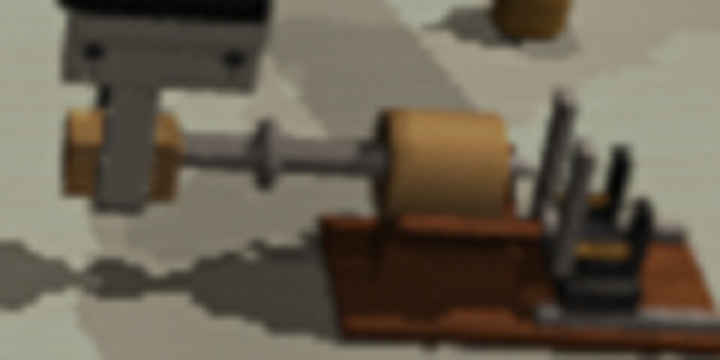

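View pics/wrist_i.png

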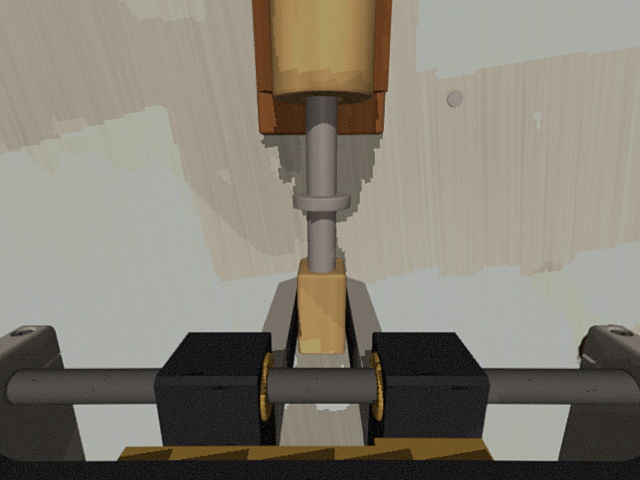

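Request:
{"op": "carry_out", "data": {
  "increments": [0, 0.036, 0.165, 0, 0, 0, 0.024, 0.165, 0, 0, 0, 0.024, 0.155, 0, 0, 0, 0, 0, 0, 0, 0, 0, 0, 0, 0]
}}

```text
time_s: 11.22
tcp_pos: [0.5486, 0.134, 0.0509]
orientation: [179.2, 0.6, 81.6]
force: [-0.2, -0.1, -1.2]
opening: 0.0235
```

```bash
python3 snap.py j wrist
```

```text
time_s 11.225
tcp_pos [0.5486 0.134  0.0509]
orientation [179.167    0.5681  81.6145]
force [-0.2106 -0.0635 -1.1559]
opening 0.0235
```

View pics/wrist_j.png

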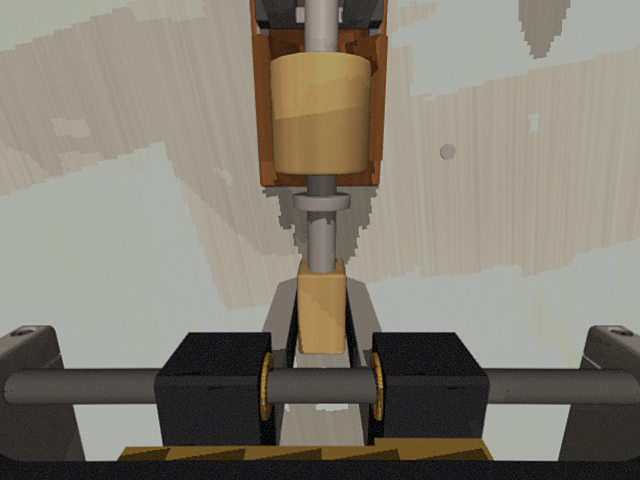

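Request:
{"op": "carry_out", "data": {
  "increments": [0, 0.005, 0.033, 0, 0, 0, 0.005, 0.033, 0, 0, 0, 0.005, 0.033, 0, 0, 0, 0.005, 0.033, 0, 0, 0, 0.005, 0.033, 0, 0, 0, 0.005, 0.033, 0, 0, 0, 0, 0, 0, 0]
}}

```text
time_s: 12.15
tcp_pos: [0.5504, 0.1459, 0.0509]
orientation: [179.2, 0.6, 81.6]
force: [0.1, -0.1, -1.3]
opening: 0.0239
```

```bash
python3 snap.py k wrist
```

```text
time_s 12.15
tcp_pos [0.5504 0.1459 0.0509]
orientation [179.1776   0.5929  81.5559]
force [ 0.1323 -0.0942 -1.3129]
opening 0.0239
```

View pics/wrist_k.png

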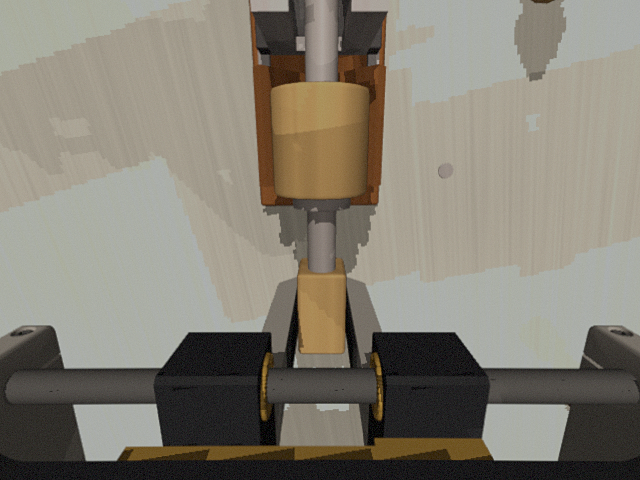

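Request:
{"op": "carry_out", "data": {
  "increments": [0, 0.004, 0.025, 0, 0, 0, 0.004, 0.025, 0, 0, 0, 0.004, 0.025, 0, 0, 0, 0, 0, 0, 0]
}}

```text
time_s: 12.7
tcp_pos: [0.551, 0.1502, 0.0509]
orientation: [179.2, 0.6, 81.6]
force: [-0.2, -0.7, -1.1]
opening: 0.0238
```

Request:
{"op": "carry_out", "data": {
  "increments": [0, 0.004, 0.025, 0, 0, 0, 0.004, 0.025, 0, 0, 0, 0, 0, 0, 0]
}}

```text
time_s: 13.08
tcp_pos: [0.5515, 0.1534, 0.0509]
orientation: [179.2, 0.6, 81.5]
force: [-0.6, -1.1, -1.4]
opening: 0.0238
```

```bash
python3 snap.py l wrist
```

```text
time_s 13.075
tcp_pos [0.5515 0.1534 0.0509]
orientation [179.2042   0.6343  81.5488]
force [-0.5807 -1.0524 -1.4163]
opening 0.0238
```

View pics/wrist_l.png

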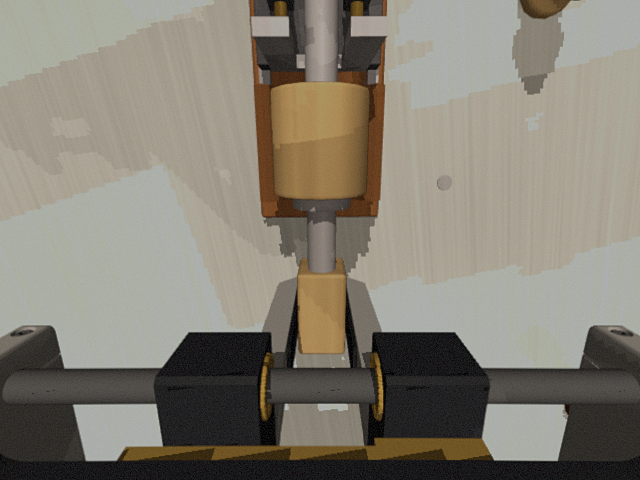

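Request:
{"op": "carry_out", "data": {
  "increments": [0, 0.003, 0.02, 0, 0, 0, 0.003, 0.02, 0, 0, 0, 0, 0, 0, 0]
}}

```text
time_s: 13.5
tcp_pos: [0.5518, 0.1559, 0.0508]
orientation: [179.2, 0.6, 81.5]
force: [0.4, -0.4, -1.3]
opening: 0.0236
```

Request:
{"op": "carry_out", "data": {
  "increments": [0, 0.003, 0.02, 0, 0, 0, 0.003, 0.02, 0, 0, 0, 0, 0, 0, 0]
}}

```text
time_s: 13.88
tcp_pos: [0.5522, 0.1584, 0.0508]
orientation: [179.2, 0.6, 81.5]
force: [-0.3, -1.4, -0.3]
opening: 0.0236
```

```bash
python3 snap.py m wrist; python3 - <<'E'
from h import *
im=cv2.imread('pics/wrist_m.png'); crop(im,245,0,395,110,'wm.png',5)
E
```

```text
time_s 13.875
tcp_pos [0.5522 0.1584 0.0508]
orientation [179.2093   0.64    81.5449]
force [-0.32   -1.4334 -0.2523]
opening 0.0236
```

View pics/wm.png

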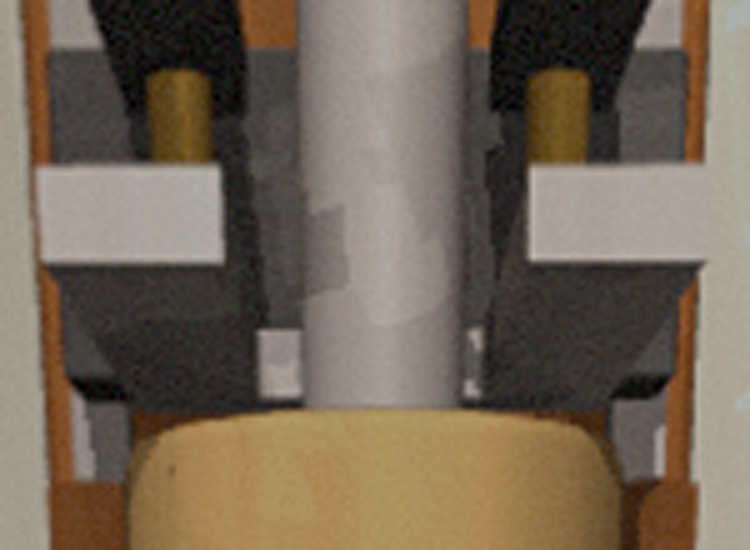

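Request:
{"op": "carry_out", "data": {
  "increments": [0, 0.003, 0.02, 0, 0, 0, 0, 0, 0, 0]
}}

```text
time_s: 14.18
tcp_pos: [0.5524, 0.1598, 0.0508]
orientation: [179.2, 0.6, 81.5]
force: [-0.4, -0.1, -1.6]
opening: 0.0231
```

Request:
{"op": "carry_out", "data": {
  "increments": [0, 0.003, 0.02, 0, 0, 0, 0, 0, 0, 0]
}}

```text
time_s: 14.42
tcp_pos: [0.5526, 0.1611, 0.0508]
orientation: [179.2, 0.6, 81.5]
force: [-0.5, -0.2, -0.9]
opening: 0.0235
```

Request:
{"op": "carry_out", "data": {
  "increments": [0, 0.003, 0.02, 0, 0, 0, 0, 0, 0, 0]
}}

```text
time_s: 14.68
tcp_pos: [0.5528, 0.1624, 0.0508]
orientation: [179.2, 0.6, 81.5]
force: [-0.1, -0.3, -1.8]
opening: 0.0236
```

Request:
{"op": "carry_out", "data": {
  "increments": [0, 0.003, 0.02, 0, 0, 0, 0, 0, 0, 0]
}}

```text
time_s: 14.92
tcp_pos: [0.5529, 0.1637, 0.0508]
orientation: [179.2, 0.6, 81.5]
force: [0.0, -0.2, -1.4]
opening: 0.0235
```

Request:
{"op": "carry_out", "data": {
  "increments": [0, 0.003, 0.02, 0, 0, 0, 0, 0, 0, 0]
}}

```text
time_s: 15.18
tcp_pos: [0.5531, 0.165, 0.0508]
orientation: [179.2, 0.6, 81.5]
force: [-0.1, 0.2, -0.9]
opening: 0.0241
```

```bash
python3 snap.py n wrist; python3 - <<'E'
from h import *
im=cv2.imread('pics/wrist_n.png'); crop(im,245,0,395,110,'wn.png',5)
E
```

```text
time_s 15.175
tcp_pos [0.5531 0.165  0.0508]
orientation [179.2131   0.6167  81.5361]
force [-0.1331  0.2184 -0.8872]
opening 0.0241
```

View pics/wn.png

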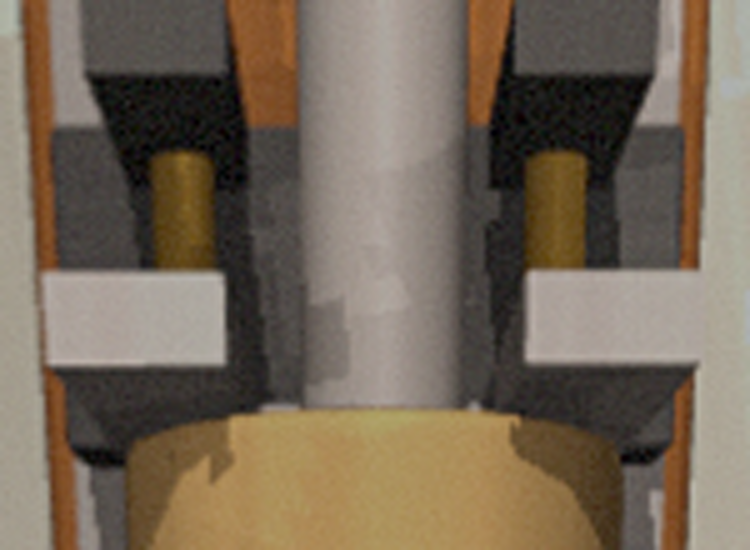

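Request:
{"op": "carry_out", "data": {
  "increments": [0, 0.003, 0.02, 0, 0, 0, 0, 0, 0, 0]
}}

```text
time_s: 15.48
tcp_pos: [0.5533, 0.1663, 0.0508]
orientation: [179.2, 0.6, 81.5]
force: [0.6, -0.3, -1.6]
opening: 0.0241
```

Request:
{"op": "carry_out", "data": {
  "increments": [0, 0.003, 0.02, 0, 0, 0, 0, 0, 0, 0]
}}

```text
time_s: 15.72
tcp_pos: [0.5535, 0.1674, 0.0508]
orientation: [179.2, 0.6, 81.5]
force: [-0.3, -0.9, -0.3]
opening: 0.0235
```

Request:
{"op": "carry_out", "data": {
  "increments": [0, 0.003, 0.015, 0, 0, 0, 0, 0, 0, 0]
}}

```text
time_s: 15.98
tcp_pos: [0.5536, 0.1676, 0.0508]
orientation: [179.2, 0.7, 81.5]
force: [-1.3, -1.3, -0.6]
opening: 0.0235
```

Request:
{"op": "carry_out", "data": {
  "increments": [0, 0.003, 0.015, 0, 0, 0, 0, 0, 0, 0]
}}

```text
time_s: 16.23
tcp_pos: [0.5536, 0.1678, 0.0508]
orientation: [179.3, 0.8, 81.5]
force: [-0.4, -1.9, -0.7]
opening: 0.024
```

Request:
{"op": "carry_out", "data": {
  "increments": [0, 0.003, 0.02, 0, 0, 0, 0.003, 0.02, 0, 0]
}}

```text
time_s: 16.48
tcp_pos: [0.5537, 0.1682, 0.051]
orientation: [179.3, 1.0, 81.6]
force: [-1.7, -7.2, 1.3]
opening: 0.0236
```

Request:
{"op": "carry_out", "data": {
  "increments": [0, 0.002, 0.016, 0, 0]
}}

```text
time_s: 16.6
tcp_pos: [0.5537, 0.1682, 0.0511]
orientation: [179.3, 1.1, 81.6]
force: [-1.4, -5.8, 1.4]
opening: 0.0238
```

Request:
{"op": "carry_out", "data": {
  "increments": [0, 0.002, 0.016, 0, 0]
}}

```text
time_s: 16.73
tcp_pos: [0.5537, 0.1681, 0.0512]
orientation: [179.3, 1.2, 81.6]
force: [-1.0, -5.9, 1.6]
opening: 0.0232
```

Request:
{"op": "carry_out", "data": {
  "increments": [0, 0.002, 0.016, 0, 0]
}}

```text
time_s: 16.85
tcp_pos: [0.5537, 0.1681, 0.0514]
orientation: [179.3, 1.3, 81.6]
force: [-2.1, -5.1, 0.7]
opening: 0.0235
```

```bash
python3 snap.py o wrist scene; python3 - <<'E'
from h import *
im=cv2.imread('pics/wrist_o.png'); crop(im,245,0,395,110,'wo.png',5);crop(im,260,40,380,280,'wo2.png',3)
im=cv2.imread('pics/scene_o.png'); crop(im,400,235,500,295,'so.png',8)
E
```

```text
time_s 16.85
tcp_pos [0.5537 0.1681 0.0514]
orientation [179.3258   1.3446  81.6047]
force [-2.1367 -5.1188  0.6611]
opening 0.0235
```

View pics/wo.png

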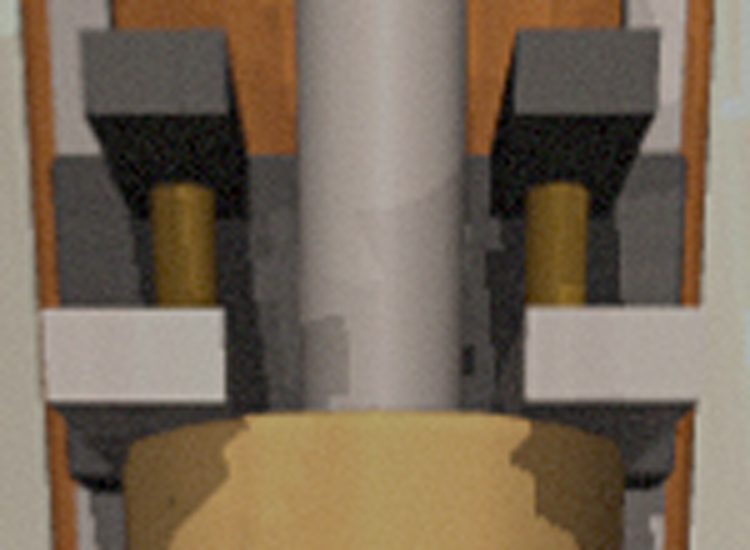

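View pics/wo2.png

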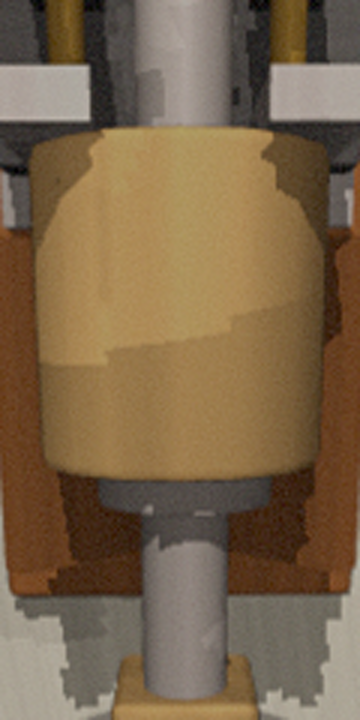

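View pics/so.png

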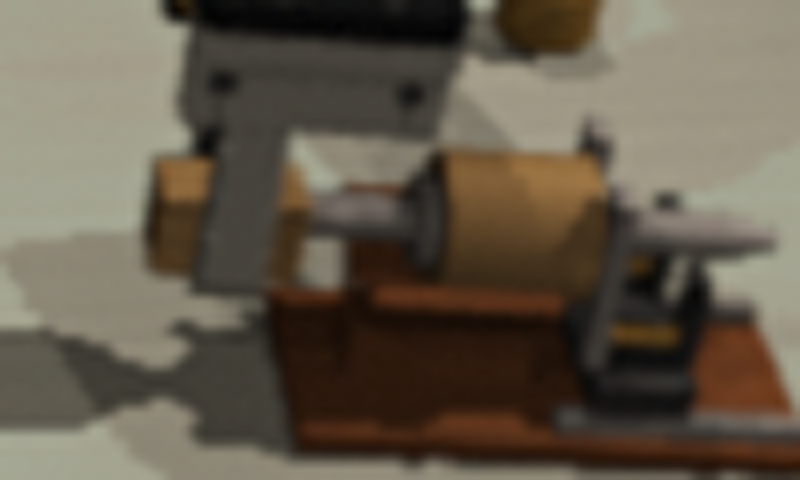

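Request:
{"op": "carry_out", "data": {
  "increments": [0, 0.003, 0.02, 0, 0]
}}

```text
time_s: 17.08
tcp_pos: [0.5537, 0.1681, 0.0515]
orientation: [179.3, 1.5, 81.6]
force: [-1.8, -7.6, 1.9]
opening: 0.0234
```

Request:
{"op": "carry_out", "data": {
  "increments": [0, 0.003, 0.022, 0, 0]
}}

```text
time_s: 17.2
tcp_pos: [0.5537, 0.1681, 0.0516]
orientation: [179.4, 1.6, 81.6]
force: [-2.2, -6.7, 1.5]
opening: 0.0239
```

Request:
{"op": "carry_out", "data": {
  "increments": [0, 0.003, 0.022, 0, 0]
}}

```text
time_s: 17.32
tcp_pos: [0.5537, 0.1681, 0.0518]
orientation: [179.4, 1.8, 81.6]
force: [-1.2, -7.1, 1.6]
opening: 0.0238
```

Request:
{"op": "carry_out", "data": {
  "increments": [0, 0.003, 0.022, 0, 0]
}}

```text
time_s: 17.45
tcp_pos: [0.5537, 0.168, 0.0519]
orientation: [179.4, 1.9, 81.6]
force: [-1.4, -7.6, 2.1]
opening: 0.0238
```

Home and pressed at about 7 N for half a second. Now I'll back off slightly and lift gently.

Request:
{"op": "carry_out", "data": {
  "increments": [0, -0.003, -0.02, 0, 0, 0, -0.002, -0.012, 0, 0, 0, 0, 0, 0.05, 0, 0, 0, 0, 0.08, 0, 0, 0, 0, 0.1, 0, 0, 0, 0, 0.12, 0, 0, 0, 0, 0.15, 0, 0, 0, 0, 0.15, 0, 0, 0, 0, 0.15, 0, 0, 0, 0, 0.1, 0, 0, 0, 0, 0, 0]
}}

```text
time_s: 18.82
tcp_pos: [0.5541, 0.1687, 0.1105]
orientation: [179.3, 1.6, 81.6]
force: [0.0, 0.4, -2.0]
opening: 0.0236
```

```bash
python3 snap.py p wrist scene; python3 - <<'E'
from h import *
im=cv2.imread('pics/scene_p.png'); crop(im,380,215,500,295,'sp.png',6)
E
```

```text
time_s 18.825
tcp_pos [0.5541 0.1687 0.1105]
orientation [179.2844   1.6253  81.6301]
force [ 0.0295  0.376  -2.0313]
opening 0.0236
```

View pics/wrist_p.png

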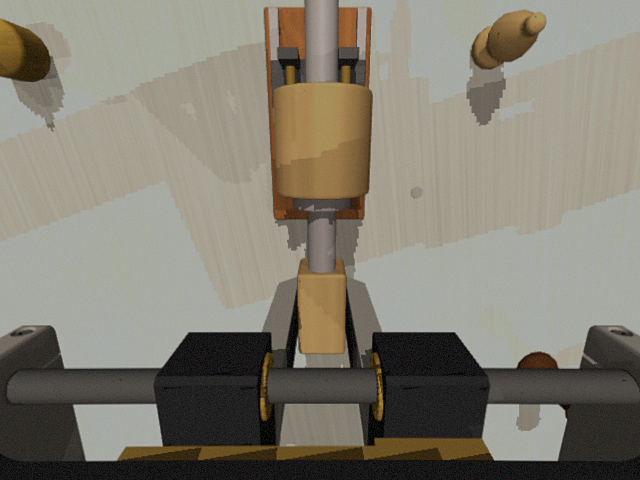

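View pics/sp.png

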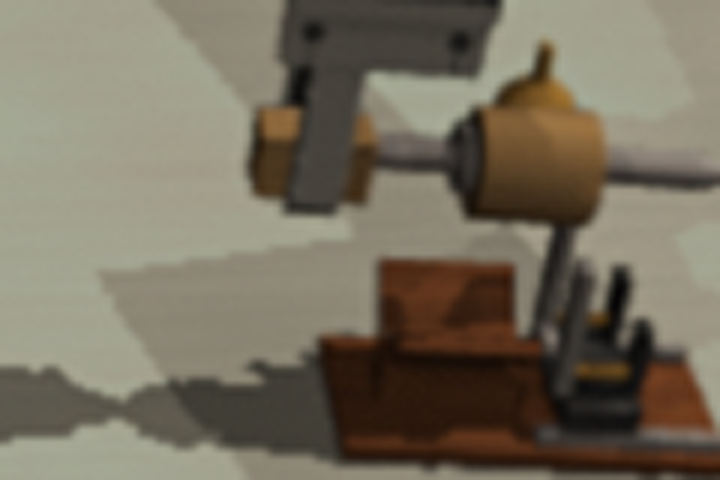

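Request:
{"op": "carry_out", "data": {
  "increments": [0, 0, 0, 0.1, 0, 0, 0, 0, 0.2, 0, 0, 0, 0, 0.2, 0, 0, 0, 0, 0.2, 0, 0, 0, -0.1, 0.1, 0, 0, -0.01, -0.2, 0, 0, 0, -0.02, -0.3, 0, 0, 0, -0.02, -0.4, 0, 0, 0, -0.02, -0.45, 0, 0, 0, -0.02, -0.45, 0, 0, 0, -0.02, -0.45, 0, 0, 0, -0.02, -0.45, 0, 0, 0, -0.02, -0.45, 0, 0, 0, -0.02, -0.45, 0, 0, 0, -0.02, -0.45, 0, 0, 0, -0.02, -0.4, 0, 0, 0, -0.02, -0.3, 0, 0, 0, -0.01, -0.2, 0, 0, 0, 0, -0.1, 0, 0, 0, 0, 0, 0, 0]
}}

```text
time_s: 21.42
tcp_pos: [0.5284, -0.164, 0.1544]
orientation: [-179.9, 1.8, 81.1]
force: [-0.9, -0.1, -1.3]
opening: 0.0236
```

```bash
python3 snap.py q wrist
```

```text
time_s 21.425
tcp_pos [ 0.5284 -0.164   0.1544]
orientation [-179.9136    1.8308   81.1327]
force [-0.8843 -0.0878 -1.2997]
opening 0.0236
```

View pics/wrist_q.png

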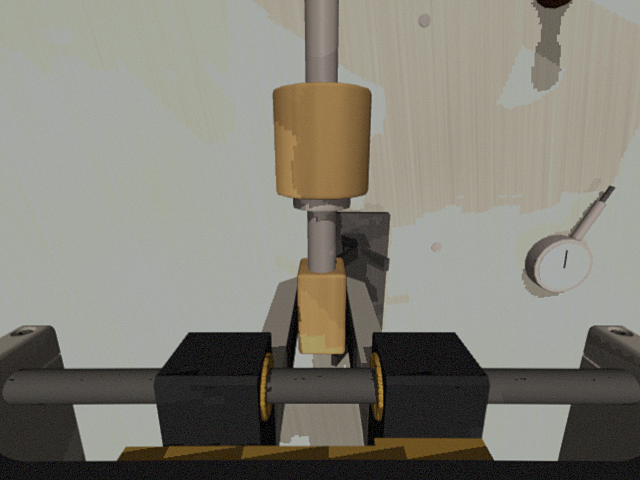

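Request:
{"op": "carry_out", "data": {
  "increments": [0, 0.01, -0.1, 0, 0, 0, 0.02, -0.25, 0, 0, 0, 0.02, -0.3, 0, 0, 0, 0.02, -0.3, 0, 0, 0, 0.02, -0.3, 0, 0, 0, 0.02, -0.3, 0, 0, 0, 0.01, -0.3, 0, 0, 0, 0.01, -0.2, 0, 0, 0, 0, -0.1, 0, 0, 0, 0, 0, 0, 0, 0, 0, 0, 0, 0]
}}

```text
time_s: 22.85
tcp_pos: [0.5368, -0.3014, 0.1541]
orientation: [-179.9, 1.8, 81.2]
force: [-0.7, -0.1, -2.4]
opening: 0.0239
```

Request:
{"op": "carry_out", "data": {
  "increments": [0, -0.005, 0.02, -0.1, -0.05, 0, 0, 0, -0.2, 0, 0, 0, 0, -0.25, 0, 0, 0, 0, -0.25, 0, 0, 0, 0, -0.2, 0, 0, 0, 0, -0.15, 0, 0, 0, 0, -0.1, 0, 0, 0, 0, 0, 0, 0, 0, 0, 0, 0]
}}

```text
time_s: 23.98
tcp_pos: [0.5357, -0.298, 0.0724]
orientation: [-179.8, 1.7, 81.0]
force: [-0.3, 1.0, -1.5]
opening: 0.0238
```

```bash
python3 snap.py r wrist scene; python3 - <<'E'
from h import *
im=cv2.imread('pics/scene_r.png'); crop(im,200,230,320,310,'sr.png',6)
E
```

```text
time_s 23.975
tcp_pos [ 0.5357 -0.298   0.0724]
orientation [-179.7764    1.7168   81.0099]
force [-0.3433  1.0019 -1.4665]
opening 0.0238
```

View pics/wrist_r.png

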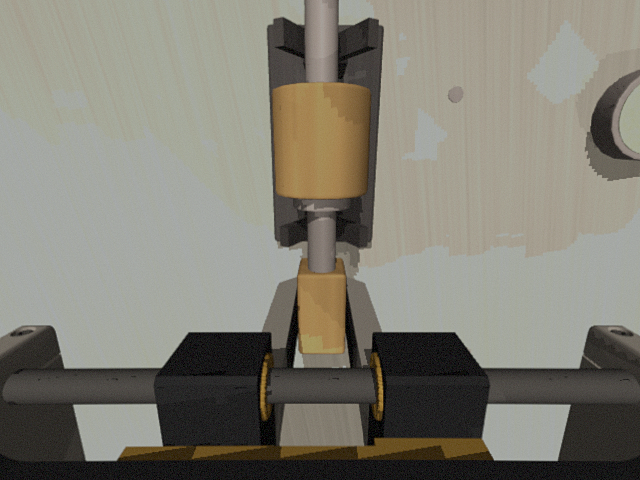

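View pics/sr.png

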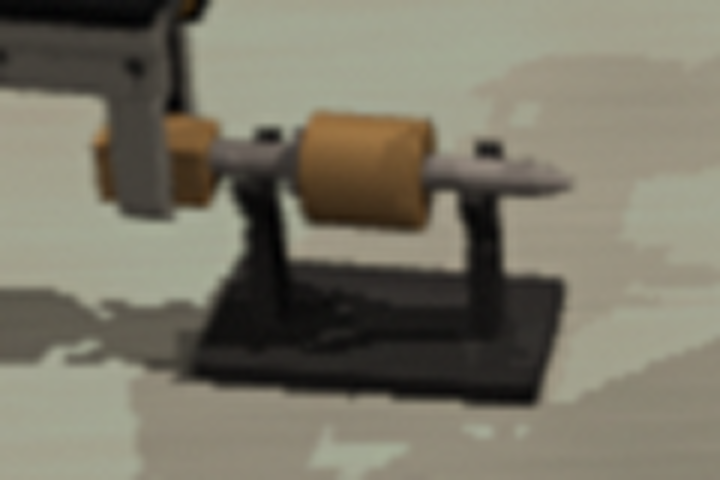

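Request:
{"op": "carry_out", "data": {
  "increments": [0, 0.01, -0.02, -0.05, -0.02, 0, 0, 0, -0.05, 0, 0, 0, 0, -0.05, 0, 0, 0, 0, 0, 0]
}}

```text
time_s: 24.58
tcp_pos: [0.5369, -0.2996, 0.0638]
orientation: [-179.9, 1.8, 80.9]
force: [-0.7, 0.5, -1.8]
opening: 0.0239
```

Request:
{"op": "carry_out", "data": {
  "increments": [0, 0, 0, -0.03, 0, 0, 0, 0, 0, 0]
}}

```text
time_s: 24.82
tcp_pos: [0.5371, -0.2997, 0.0623]
orientation: [-179.9, 1.8, 80.9]
force: [-0.1, -0.5, -0.6]
opening: 0.0236
```

Request:
{"op": "carry_out", "data": {
  "increments": [0, 0, 0, -0.02, 0, 0, 0, 0, 0, 0]
}}

```text
time_s: 25.08
tcp_pos: [0.5374, -0.2998, 0.0619]
orientation: [-179.9, 1.8, 80.9]
force: [-1.2, 0.4, 1.1]
opening: 0.0236
```

Request:
{"op": "carry_out", "data": {
  "increments": [0, -0.01, 0, -0.03, 0, 0, 0, 0, -0.03, 0, 0, 0, 0, -0.03, 0]
}}

```text
time_s: 25.45
tcp_pos: [0.5373, -0.2998, 0.0608]
orientation: [-180.0, 1.7, 80.9]
force: [-4.8, 1.2, 10.2]
opening: 0.0236
```

Request:
{"op": "carry_out", "data": {
  "increments": [0, 0, 0, -0.03, 0, 0, 0, 0, -0.03, 0, 0, 0, 0, -0.03, 0]
}}

```text
time_s: 25.82
tcp_pos: [0.5373, -0.2998, 0.0608]
orientation: [-179.9, 1.7, 80.8]
force: [-4.0, 2.2, 9.6]
opening: 0.024
```

Request:
{"op": "carry_out", "data": {
  "increments": [0, -0.02, 0, 0.0, 0, 0, -0.02, 0, -0.01, 0, 0, 0, 0, -0.02, 0, 0, 0, 0, 0, 0]
}}

```text
time_s: 26.32
tcp_pos: [0.5369, -0.2998, 0.0607]
orientation: [179.8, 1.6, 80.7]
force: [-0.2, 1.1, 4.8]
opening: 0.0238
```

```bash
python3 snap.py s wrist scene; python3 - <<'E'
from h import *
im=cv2.imread('pics/scene_s.png'); crop(im,200,230,320,310,'ss.png',6)
E
```

```text
time_s 26.325
tcp_pos [ 0.5369 -0.2998  0.0607]
orientation [179.7891   1.6296  80.7454]
force [-0.2424  1.1236  4.798 ]
opening 0.0238
```

View pics/wrist_s.png

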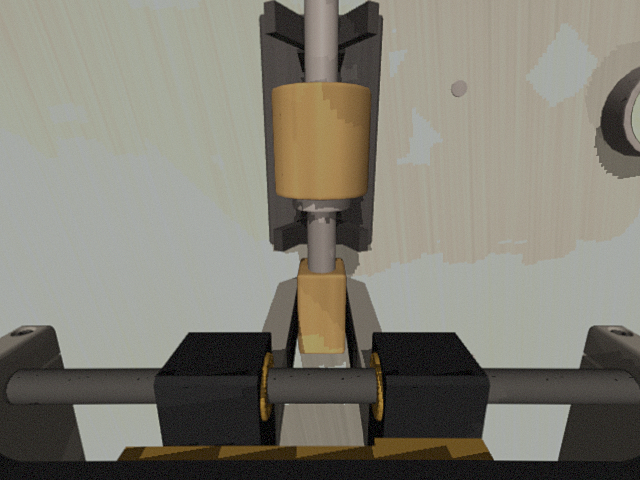

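View pics/ss.png

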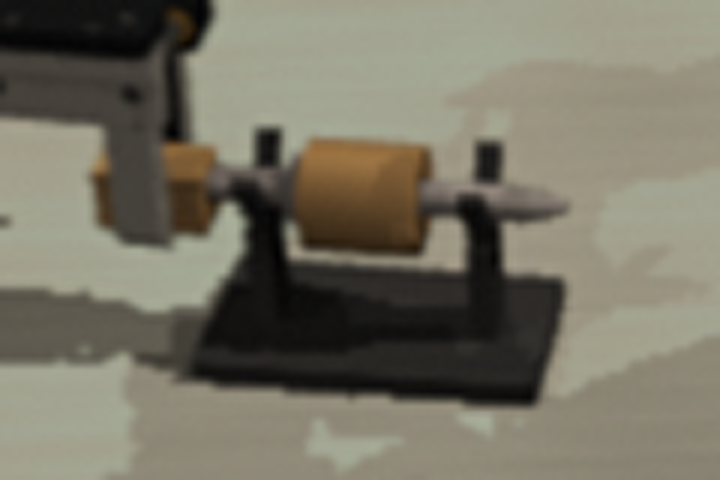

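Request:
{"op": "carry_out", "data": {
  "increments": [27, 0, 0, 0, 0, 29, 0, 0, 0, 0, 33, 0, 0, 0, 0, 40, 0, 0, 0, 0, 50, 0, 0, 0, 0, 60, 0, 0, 0, 0, 70, 0, 0, 0, 0, 70, 0, 0, 0, 0]
}}

```text
time_s: 27.42
tcp_pos: [0.5351, -0.3001, 0.0582]
orientation: [180.0, 1.7, 80.8]
force: [0.4, -0.4, -0.2]
opening: 0.0658
```

```bash
python3 snap.py t wrist scene; python3 - <<'E'
from h import *
im=cv2.imread('pics/scene_t.png'); crop(im,200,230,320,310,'st.png',6)
E
```

```text
time_s 27.425
tcp_pos [ 0.5351 -0.3001  0.0582]
orientation [179.9952   1.7133  80.8054]
force [ 0.3609 -0.4283 -0.2186]
opening 0.0658
```

View pics/wrist_t.png

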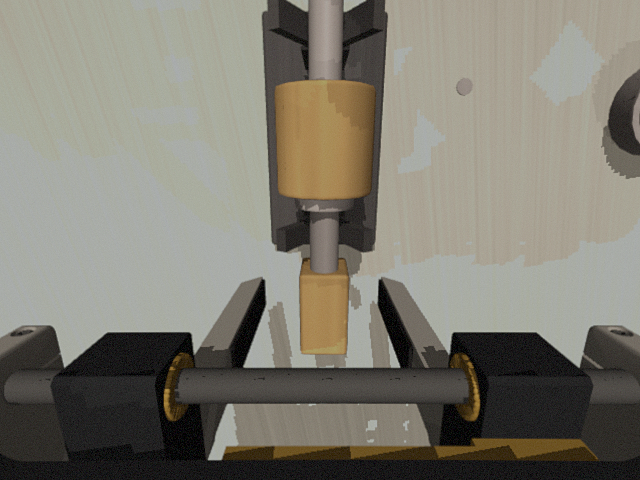

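View pics/st.png

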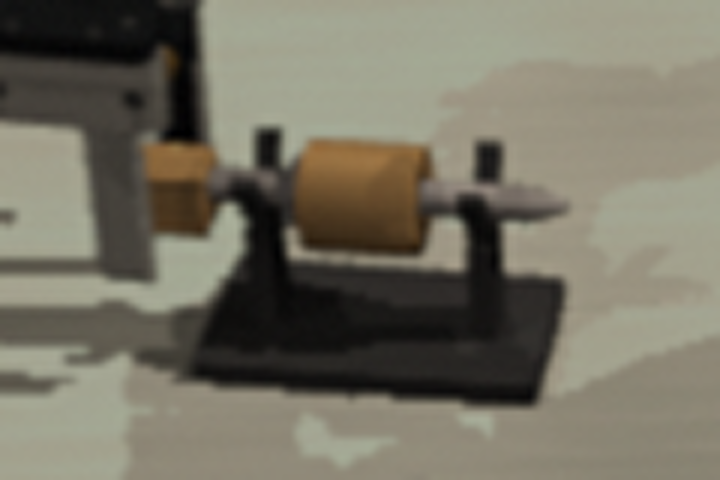

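Released and lying in both forks with the sleeve near the shoulder. Now I'll raise the gripper clear.

Request:
{"op": "carry_out", "data": {
  "increments": [70, 0.03, 0, 0.1, 0, 70, 0, 0, 0.2, 0, 70, 0, 0, 0.3, 0, 70, 0, 0, 0.4, 0, 70, 0, 0, 0.5, 0, 70, 0, 0, 0.5, 0, 70, 0, 0, 0.3, 0, 70, 0, 0, 0, 0, 70, 0, 0, 0, 0]
}}

```text
time_s: 28.65
tcp_pos: [0.5377, -0.3005, 0.2082]
orientation: [179.7, 1.9, 80.8]
force: [-2.2, 0.3, -0.1]
opening: 0.0659
```

```bash
python3 snap.py u wrist scene top; python3 - <<'E'
from h import *
im=cv2.imread('pics/scene_u.png'); crop(im,200,230,320,310,'su.png',6)
im=cv2.imread('pics/wrist_u.png'); crop(im,270,20,370,290,'wu.png',3)
E
```

```text
time_s 28.65
tcp_pos [ 0.5377 -0.3005  0.2082]
orientation [179.6601   1.885   80.8041]
force [-2.1578  0.3231 -0.0676]
opening 0.0659
```

View pics/wrist_u.png

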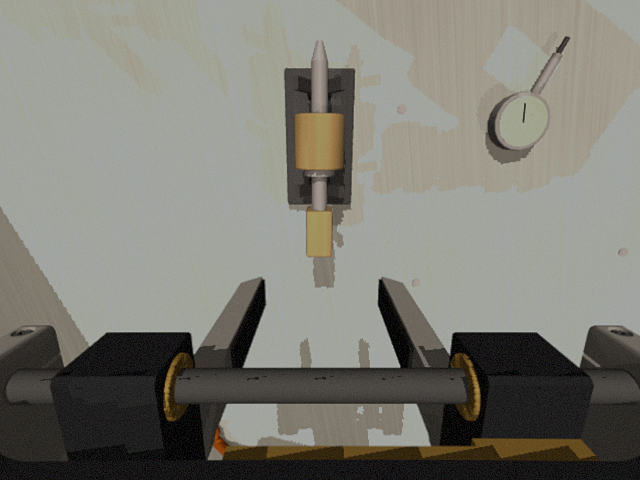

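View pics/su.png

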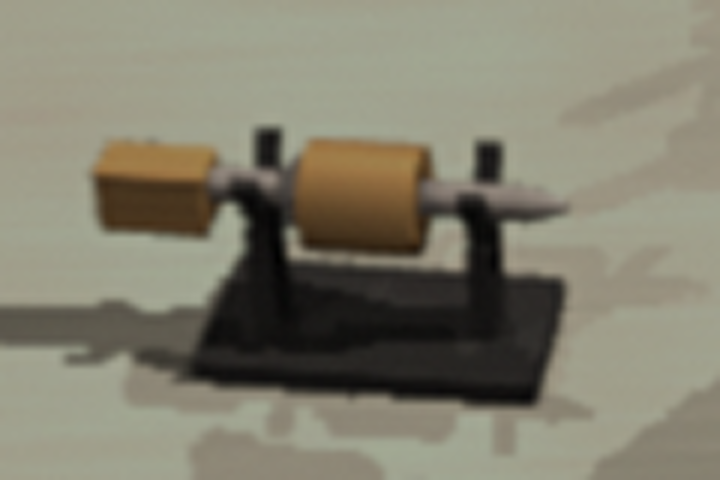

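View pics/scene_u.png

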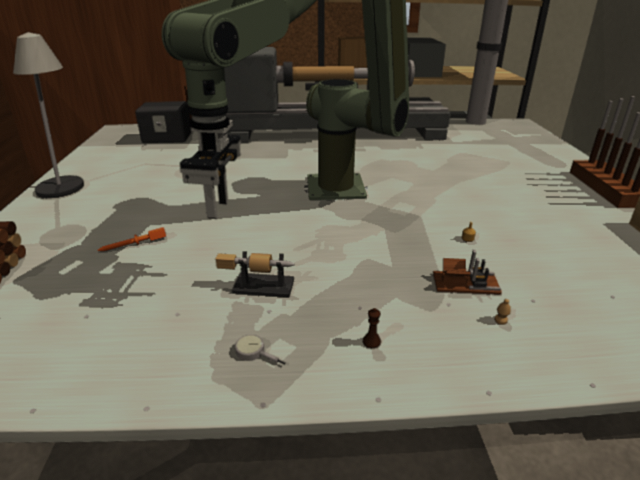

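View pics/wu.png

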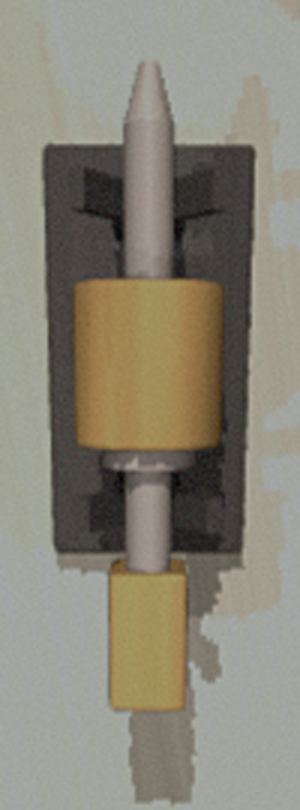

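```bash
python3 -c "
from bench import ticket; print(ticket.close_job())"
```

```text
the job is handed in; nothing more can be done
None
```

I threaded the mandrel through the sleeve, pressed it home, lifted the sleeve out and laid the mandrel back in its rest, then handed the job in at about 29 s of the 58 s allowed. No verdict is reported, so the checks below are my own.

- **Pressing:** The wrist force read 5 to 7.6 N over about 1 s, including four consecutive readings of 6.7 to 7.6 N. Just before that, the pictures showed the sleeve against both the shoulder and the sprung stop. The wrist force stands in for the mandrel-to-sleeve contact force, which I could not read directly.
- **Lift:** The sleeve hung close to the shoulder. From the tool height its centre was about 117 mm above the bench.
- **Final position:** The last pictures show the mandrel released and lying in both forks. The handle is within about 1 pixel (roughly 3 mm) of where it started, and the sleeve hangs between the forks next to the shoulder. The gripper is raised clear. The queen, dial indicator, oil cup and finial look unmoved, by eye only.
- **Deviations:** The tool tilted about 1.7° nose-down while pressing and could not be corrected. While laying the mandrel back, the force peaked at about 10 N against the forks. The z and pitch fits from the wrist picture disagreed with the known geometry by several mm, so I used the grasp height for z instead.

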